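# Load the cheese press

## Robot

A 6-joint arm with a two-finger parallel gripper is mounted at the origin on the work surface. World frame = base frame: x ahead of the robot, y to its left, z up, the work surface at z = 0. Lengths are in mm, angles in rad, forces in N, time in s.
With the tool pointing down it reaches from about 400 to 925 mm from the base axis. Payload 12.5 kg.
Tool frame: the origin (TCP) lies between the finger pads; the fingertips stand env.tip_extent ahead of it and the grasp point (between the pads) lies 11 mm behind it (env.tip_extent is the distance from the TCP to the fingertips, in mm); z points along the fingers, y is the line along which they close (so a half turn about z gives the same grasp; the last joint's range is limited). The gripper opens to 95 mm and grips with 3 to 60 N. Pads are 20 mm wide; open, the fingers measure 119 mm over their backs; the gripper's body (75 mm by 180 mm) begins 59 mm behind the grasp point.
Start: joints at [1.028, 0.491, 1.559, -0, 1.092, -0.106], TCP at [264.387, 566.344, 222.661] pointing down, gripper open.
Joint ranges: [-3.1, 3.1], [-0.84, 2.19], [0.05, 2.79], [-1.13, 4.28], [0.06, 2.93], [-2.69, 2.69]. Speed limits (rad/s): [2.22, 2.22, 2.79, 3.14, 3.14, 3.14].

## Interface

Orientations are given as [roll, pitch, yaw] about the fixed x, y, z axes, in that order (R = Rz(yaw) Ry(pitch) Rx(roll)).
In Python, from cell import env gives the robot as it stands.
- The arm moves only by the tool carry_out, never from a script. Its argument "motion" is a list of rows, each a list of 5 numbers: the shift along the tool's x, y, z in mm, then the turn about the tool's z in degrees, then the closure, from 0 (fully open) to 1 (shut). A call has 1 to 12 rows; each row shifts and turns the commanded pose from where the row before left it, along the tool's axes as they then stand; what a row does not reach is not made up. A row lasts 1/10 s, in which the tool goes at most 50 mm and 8.59 degrees, less where a joint would pass 70% of its speed; a pose out of reach is approached as far as the arm can. A call with a gripper value outside its range is refused whole. The fingers move at their own pace and stop on an object; the grip force is fixed at half the most. Time passes only in rows, so rows that do not move let the fingers close. It gives the time, the measured TCP pose, the force, the opening and the grip force at its end, in the units of the state.
- env.state(): the state, without advancing time (a new reading comes with each control period).
- env.read_camera(name): name is "scene" or "side" or "wrist"; returns a dict with "color" (384x512x3 uint8, red, green, blue), "K" (3x3 intrinsics, pixels), "dist" ([k1, k2, p1, p2, k3] as OpenCV has them; the pictures are not rectified), "R" (3x3) and "t" (3): a world point X has camera coordinates R X + t; the wrist camera has in their place "hand_eye" (4x4, takes a point from camera to tool coordinates, whose origin is the TCP and whose axes are the flange's). Camera axes: x right, y down, z forward; pixel columns grow to the right and rows downward; lengths in mm; the calibration is good to about 2 mm. A picture is of the moment at which its call begins: read the wrist's pose just before it. There is no depth.
- env.job_done(): hands the job in; it is judged then, once.
The state is a dict: "t": time; "joints": joint angles; "qvel": joint speeds; "tau": joint torques, N m; "eef_pos": TCP position; "tcp_rot": TCP orientation; "ft_force": force on the tool from outside, world axes, zero at the start; "moment": the same for the moment, N m; "opening": opening from 0.0 (shut) to 1.0 (fully open); "grip_force": force on a finger pad.
Only numpy, scipy, OpenCV 4.12 (cv2) and the standard library are available. Lean on these libraries where they do the work, as an engineer would, in place of code of your own. Each camera call takes 0.05 s, during which the arm holds its last target. There are 200 camera calls.

## Task

Load the cheese press for one pressing: stand exactly three of the filled moulds on the tray, one on each blue circle, and leave any others off it. Then slide the pressing plate down the guide rod until it rests flat on all three, thread every disc weight that is there down over its sleeve, largest first and each fully home on the one below, and finish with the orange collar fully home on top. Leave the other food and pots on the worktop where they are.

Things in the scene. Friction and masses are not known exactly. Their poses are not given: they have to be found in the camera images.
- press: Cheese press base, fixed: white square drip tray 190 x 190 mm, its steel-topped floor 28 mm above the table. A vertical steel guide rod, 14 mm diameter with a coned tip, rises from its centre to 152 mm above the table (foot flange 32 mm wide, 6 mm high). Origin: on the table under the rod; z up; towards +x a spout and a whey pan (84 mm across, 18 mm high) centred 155 mm from the rod.
- rod_tip (a point): Tip of the guide rod, on its axis, 152 mm above the table.
- station0 (a point): Centre, on the tray floor (28 mm above the table), of one of the three blue circles (62 mm across) marked on the tray, 52 mm from the rod axis and 120 degrees apart: the place for one mould.
- station1 (a point): Centre, on the tray floor (28 mm above the table), of one of the three blue circles (62 mm across) marked on the tray, 52 mm from the rod axis and 120 degrees apart: the place for one mould.
- station2 (a point): Centre, on the tray floor (28 mm above the table), of one of the three blue circles (62 mm across) marked on the tray, 52 mm from the rod axis and 120 degrees apart: the place for one mould.
- mat: Grey ribbed silicone draining mat, fixed, 240 (x) x 340 (y) mm, 4 mm thick, on which the moulds stand at the start. Origin: centre of its underside.
- mould0: Filled white cheese mould, upright cylinder 58 mm diameter, 60 mm high with its cream-coloured follower on top, rigid, about 0.2 kg. Origin: centre of its underside; z up. Three to five alike are present (None from the start: absent).
- mould1: Filled white cheese mould, upright cylinder 58 mm diameter, 60 mm high with its cream-coloured follower on top, rigid, about 0.2 kg. Origin: centre of its underside; z up. Three to five alike are present (None from the start: absent).
- mould2: Filled white cheese mould, upright cylinder 58 mm diameter, 60 mm high with its cream-coloured follower on top, rigid, about 0.2 kg. Origin: centre of its underside; z up. Three to five alike are present (None from the start: absent).
- mould3: Filled white cheese mould, upright cylinder 58 mm diameter, 60 mm high with its cream-coloured follower on top, rigid, about 0.2 kg. Origin: centre of its underside; z up. Three to five alike are present (None from the start: absent).
- mould4: Filled white cheese mould, upright cylinder 58 mm diameter, 60 mm high with its cream-coloured follower on top, rigid, about 0.2 kg. Origin: centre of its underside; z up. Three to five alike are present (None from the start: absent).
- plate: Pressing plate: white disc 150 mm wide, 8 mm thick, with a steel sleeve (30 mm outside, bore 19 mm, top 8 mm tapered to 25) standing 50 mm up from its middle (58 mm overall); 0.55 kg; lies sleeve up. Take it by the sleeve, which slides over the rod. Origin: centre of the disc's underside; z up. On three moulds its underside is 88 mm above the table and the rod stands 6 mm out of the sleeve.
- weight_large: Largest disc weight, dark steel ring 68 mm diameter, bore 36 mm, 14 mm thick, about 0.32 kg; always present. It slides over the plate's sleeve. Lies flat on the table at the start. Origin: centre of its underside; z up along its bore. 
- weight_medium: Middle disc weight, bright steel ring 60 mm diameter, bore 36 mm, 14 mm thick, about 0.22 kg. Lies flat on the table. May be absent (None from the start). Origin: centre of its underside; z up along its bore. 
- weight_small: Smallest disc weight, brass ring 52 mm diameter, bore 36 mm, 14 mm thick, about 0.14 kg. Lies flat on the table. May be absent (None from the start); at least one of the middle and smallest weights is present. Origin: centre of its underside; z up along its bore. 
- collar: Retaining collar, orange plastic ring 50 mm diameter, bore 36 mm, 20 mm high, about 0.05 kg; slides over the plate's sleeve on top of the weights. Lies flat on the table at the start. Origin: centre of its underside; z up along its bore. 
- yoghurt_pot: Bystander: blue pot with a brass-coloured lid, 72 mm diameter, 75 mm high. Origin: centre of its underside.
- salt_cellar: Bystander: small white pot with a wooden lid, 44 mm diameter, 36 mm high, among the weights. Origin: centre of its underside.
- butter: Bystander: paper-wrapped butter block with a yellow band, 110 x 65 x 40 mm. Origin: centre of its underside.
- salami: Bystander: dark red salami, 190 mm long, 44 mm thick, lying on a fixed wooden board 14 mm thick. Origin: on its underside below its middle.
Things that resemble listed ones, but are neither listed nor needed, are in the scene too. What is shaped like the plate but purple or red is not meant.

How it is judged (in metres and radians):
On the way, in this order (a step that is already met when the one before it is completed fails the run):
1. three moulds stand upright on the tray, one on each blue circle, before the plate goes on (((horizontal distance between mould0 and station0 below 0.014 m and z of mould0 in the frame of press between 0.024 and 0.032 m and angle between mould0's own z axis and vertical below 0.08 rad) or (horizontal distance between mould1 and station0 below 0.014 m and z of mould1 in the frame of press between 0.024 and 0.032 m and angle between mould1's own z axis and vertical below 0.08 rad) or (horizontal distance between mould2 and station0 below 0.014 m and z of mould2 in the frame of press between 0.024 and 0.032 m and angle between mould2's own z axis and vertical below 0.08 rad) or (horizontal distance between mould3 and station0 below 0.014 m and z of mould3 in the frame of press between 0.024 and 0.032 m and angle between mould3's own z axis and vertical below 0.08 rad) or (horizontal distance between mould4 and station0 below 0.014 m and z of mould4 in the frame of press between 0.024 and 0.032 m and angle between mould4's own z axis and vertical below 0.08 rad)) and ((horizontal distance between mould0 and station1 below 0.014 m and z of mould0 in the frame of press between 0.024 and 0.032 m and angle between mould0's own z axis and vertical below 0.08 rad) or (horizontal distance between mould1 and station1 below 0.014 m and z of mould1 in the frame of press between 0.024 and 0.032 m and angle between mould1's own z axis and vertical below 0.08 rad) or (horizontal distance between mould2 and station1 below 0.014 m and z of mould2 in the frame of press between 0.024 and 0.032 m and angle between mould2's own z axis and vertical below 0.08 rad) or (horizontal distance between mould3 and station1 below 0.014 m and z of mould3 in the frame of press between 0.024 and 0.032 m and angle between mould3's own z axis and vertical below 0.08 rad) or (horizontal distance between mould4 and station1 below 0.014 m and z of mould4 in the frame of press between 0.024 and 0.032 m and angle between mould4's own z axis and vertical below 0.08 rad)) and ((horizontal distance between mould0 and station2 below 0.014 m and z of mould0 in the frame of press between 0.024 and 0.032 m and angle between mould0's own z axis and vertical below 0.08 rad) or (horizontal distance between mould1 and station2 below 0.014 m and z of mould1 in the frame of press between 0.024 and 0.032 m and angle between mould1's own z axis and vertical below 0.08 rad) or (horizontal distance between mould2 and station2 below 0.014 m and z of mould2 in the frame of press between 0.024 and 0.032 m and angle between mould2's own z axis and vertical below 0.08 rad) or (horizontal distance between mould3 and station2 below 0.014 m and z of mould3 in the frame of press between 0.024 and 0.032 m and angle between mould3's own z axis and vertical below 0.08 rad) or (horizontal distance between mould4 and station2 below 0.014 m and z of mould4 in the frame of press between 0.024 and 0.032 m and angle between mould4's own z axis and vertical below 0.08 rad)) and (horizontal distance between mould0 and station0 below 0.014 m or horizontal distance between mould0 and station1 below 0.014 m or horizontal distance between mould0 and station2 below 0.014 m or horizontal distance between mould0 and press above 0.13 m) and (horizontal distance between mould1 and station0 below 0.014 m or horizontal distance between mould1 and station1 below 0.014 m or horizontal distance between mould1 and station2 below 0.014 m or horizontal distance between mould1 and press above 0.13 m) and (horizontal distance between mould2 and station0 below 0.014 m or horizontal distance between mould2 and station1 below 0.014 m or horizontal distance between mould2 and station2 below 0.014 m or horizontal distance between mould2 and press above 0.13 m) and (horizontal distance between mould3 and station0 below 0.014 m or horizontal distance between mould3 and station1 below 0.014 m or horizontal distance between mould3 and station2 below 0.014 m or horizontal distance between mould3 and press above 0.13 m) and (horizontal distance between mould4 and station0 below 0.014 m or horizontal distance between mould4 and station1 below 0.014 m or horizontal distance between mould4 and station2 below 0.014 m or horizontal distance between mould4 and press above 0.13 m) and horizontal distance between plate and press above 0.05 m), for 0.2 s.
2. the pressing plate is down the rod, flat on the three moulds, before any weight is threaded (horizontal distance between plate and rod_tip below 0.006 m and angle between plate's own z axis and vertical below 0.04 rad and z of plate in the frame of press between 0.084 and 0.092 m and horizontal distance between weight_large and plate above 0.05 m), for 0.2 s.
3. the largest weight is fully home on the plate (horizontal distance between weight_large and rod_tip below 0.009 m and angle between weight_large's own z axis and vertical below 0.06 rad and z of weight_large in the frame of plate between 0.0045 and 0.0115 m), for 0.2 s.
4. the middle weight is fully home on the largest (horizontal distance between weight_medium and rod_tip below 0.009 m and angle between weight_medium's own z axis and vertical below 0.06 rad and z of weight_medium in the frame of weight_large between 0.0105 and 0.0175 m), for 0.2 s.
5. the smallest weight is fully home on the weight below it (horizontal distance between weight_small and rod_tip below 0.009 m and angle between weight_small's own z axis and vertical below 0.06 rad and (z of weight_small in the frame of weight_medium between 0.0105 and 0.0175 m or z of weight_small in the frame of weight_large between 0.0105 and 0.0175 m)), for 0.2 s.
6. the collar is fully home on the top weight (horizontal distance between collar and rod_tip below 0.009 m and angle between collar's own z axis and vertical below 0.06 rad and (z of collar in the frame of weight_small between 0.0105 and 0.0175 m or z of collar in the frame of weight_medium between 0.0105 and 0.0175 m)), for 0.2 s.
At the end, for the whole second after the job is handed in: An upright mould within 14 mm of each blue circle's centre, any other over 130 mm from the rod; plate level on the rod, underside 88 mm (within 4) above the table; on its sleeve the weights present, largest lowest, then the collar, each flat and within 3.5 mm of resting on the one below; all still (all of step 3 and all of step 4 and all of step 5 and all of step 6 and ((horizontal distance between mould0 and station0 below 0.014 m and z of mould0 in the frame of press between 0.024 and 0.032 m and angle between mould0's own z axis and vertical below 0.08 rad) or (horizontal distance between mould1 and station0 below 0.014 m and z of mould1 in the frame of press between 0.024 and 0.032 m and angle between mould1's own z axis and vertical below 0.08 rad) or (horizontal distance between mould2 and station0 below 0.014 m and z of mould2 in the frame of press between 0.024 and 0.032 m and angle between mould2's own z axis and vertical below 0.08 rad) or (horizontal distance between mould3 and station0 below 0.014 m and z of mould3 in the frame of press between 0.024 and 0.032 m and angle between mould3's own z axis and vertical below 0.08 rad) or (horizontal distance between mould4 and station0 below 0.014 m and z of mould4 in the frame of press between 0.024 and 0.032 m and angle between mould4's own z axis and vertical below 0.08 rad)) and ((horizontal distance between mould0 and station1 below 0.014 m and z of mould0 in the frame of press between 0.024 and 0.032 m and angle between mould0's own z axis and vertical below 0.08 rad) or (horizontal distance between mould1 and station1 below 0.014 m and z of mould1 in the frame of press between 0.024 and 0.032 m and angle between mould1's own z axis and vertical below 0.08 rad) or (horizontal distance between mould2 and station1 below 0.014 m and z of mould2 in the frame of press between 0.024 and 0.032 m and angle between mould2's own z axis and vertical below 0.08 rad) or (horizontal distance between mould3 and station1 below 0.014 m and z of mould3 in the frame of press between 0.024 and 0.032 m and angle between mould3's own z axis and vertical below 0.08 rad) or (horizontal distance between mould4 and station1 below 0.014 m and z of mould4 in the frame of press between 0.024 and 0.032 m and angle between mould4's own z axis and vertical below 0.08 rad)) and ((horizontal distance between mould0 and station2 below 0.014 m and z of mould0 in the frame of press between 0.024 and 0.032 m and angle between mould0's own z axis and vertical below 0.08 rad) or (horizontal distance between mould1 and station2 below 0.014 m and z of mould1 in the frame of press between 0.024 and 0.032 m and angle between mould1's own z axis and vertical below 0.08 rad) or (horizontal distance between mould2 and station2 below 0.014 m and z of mould2 in the frame of press between 0.024 and 0.032 m and angle between mould2's own z axis and vertical below 0.08 rad) or (horizontal distance between mould3 and station2 below 0.014 m and z of mould3 in the frame of press between 0.024 and 0.032 m and angle between mould3's own z axis and vertical below 0.08 rad) or (horizontal distance between mould4 and station2 below 0.014 m and z of mould4 in the frame of press between 0.024 and 0.032 m and angle between mould4's own z axis and vertical below 0.08 rad)) and (horizontal distance between mould0 and station0 below 0.014 m or horizontal distance between mould0 and station1 below 0.014 m or horizontal distance between mould0 and station2 below 0.014 m or horizontal distance between mould0 and press above 0.13 m) and (horizontal distance between mould1 and station0 below 0.014 m or horizontal distance between mould1 and station1 below 0.014 m or horizontal distance between mould1 and station2 below 0.014 m or horizontal distance between mould1 and press above 0.13 m) and (horizontal distance between mould2 and station0 below 0.014 m or horizontal distance between mould2 and station1 below 0.014 m or horizontal distance between mould2 and station2 below 0.014 m or horizontal distance between mould2 and press above 0.13 m) and (horizontal distance between mould3 and station0 below 0.014 m or horizontal distance between mould3 and station1 below 0.014 m or horizontal distance between mould3 and station2 below 0.014 m or horizontal distance between mould3 and press above 0.13 m) and (horizontal distance between mould4 and station0 below 0.014 m or horizontal distance between mould4 and station1 below 0.014 m or horizontal distance between mould4 and station2 below 0.014 m or horizontal distance between mould4 and press above 0.13 m) and horizontal distance between plate and rod_tip below 0.006 m and angle between plate's own z axis and vertical below 0.04 rad and z of plate in the frame of press between 0.084 and 0.092 m and linear speed of each of mould0, mould1, mould2, mould3, mould4, plate, weight_large, weight_medium, weight_small, collar below 0.02 m/s); the robot touches nothing.
It fails at once if other food or a pot on the worktop (the blue yoghurt pot, the salt cellar, the butter, the salami) is moved more than 40 mm (distance of any of yoghurt_pot, salt_cellar, butter, salami from where it was at the start of the episode above 0.04 m).
Of mould0, mould1, mould2, mould3, mould4 only 3 to 5 are there at a start; the rules pass over those that are not, and their reading is None.
Of weight_medium, weight_small only 1 to 2 are there at a start; the rules pass over those that are not, and their reading is None.
At some moment in a run one of plate, weight_large, weight_medium, weight_small, collar may be knocked a few centimetres aside while the robot is not near it.
It also fails if it takes over 208 s, if anything falls off the work surface, if the arm or the gripper's body presses on something with over 40 N, if the wrist force passes 120 N, or if a joint passes its speed limit or range.

## Working session

There is one attempt and no reset: what is moved stays moved. The work goes in short steps, Python scripts to look and compute and a tool call to move; the robot and the scene stay as the last step left them, time stands still between calls to the robot, and variables do not carry over. Pictures are saved under pics/ and viewed, at most 14 in all, crops included, and the job is handed in when it is done.

Besides the shell and the picture viewer there is one more tool, called after "Call:" as name(argument=value, ...), one argument or row to a line, values as JSON. carry_out: Moves the arm, as the interface text tells. Its arguments: {"type":"object","properties":{"motion":{"type":"array"}},"required":["motion"]}

```bash
ls; mkdir -p pics; cat > h.py <<'E'
import numpy as np, cv2
from cell import env
def shot(n):
    return env.read_camera(n)
E
python3 - <<'E'
from h import *
print(env.tip_extent, env.state())
a=shot("scene");b=shot("side")
for n,c in(("scene",a),("side",b)):
    cv2.imwrite(f"pics/{n}0.png",cv2.cvtColor(c["color"],cv2.COLOR_RGB2BGR))
    print(c["K"],c["dist"],c["R"],c["t"], -c["R"].T@c["t"])
E
```

```text
pics
8.0 {'t': 0.0, 'joints': array([ 1.02837676e+00,  4.91571111e-01,  1.55947608e+00,  1.21994164e-05,
        1.09168909e+00, -1.05591095e-01]), 'qvel': array([ 1.28437416e-03,  1.36357933e-03,  1.17929004e-05, -1.73422685e-03,
        5.98269113e-04,  1.42308327e-03]), 'tau': array([ 7.77386704e-04, -6.12656236e+01, -2.58178031e+01,  6.93257712e-02,
        4.82405524e-02, -9.72730368e-05]), 'eef_pos': array([264.26214414, 566.11364402, 222.04539521]), 'tcp_rot': array([-3.14045653e+00, -1.31291969e-04,  2.70475848e+00]), 'ft_force': array([0.85578441, 0.06128063, 0.29463867]), 'moment': array([-0.0013639 ,  0.02334257,  0.03365178]), 'grip_force': 0.0, 'opening': 1.0015550578105374}
[[357.71161123   0.         259.26968377]
 [  0.         357.71161123 194.70378773]
 [  0.           0.           1.        ]] [-0.05820146  0.          0.          0.          0.        ] [[-0.79943852  0.60057841 -0.01427001]
 [ 0.47669892  0.61972719 -0.62345517]
 [-0.3655902  -0.50521658 -0.78172886]] [ 414.24126893 -158.69422782 1241.10000973] [860.54379699 476.58706667 877.1761866 ]
[[394.66424465   0.         254.67619979]
 [  0.         394.66424465 184.36897934]
 [  0.           0.           1.        ]] [-0.00968752  0.          0.          0.          0.        ] [[-0.7387583  -0.67384501  0.01300278]
 [-0.51537893  0.55238422 -0.65517649]
 [ 0.43430488 -0.49071843 -0.75536395]] [ 369.41971256  352.22822937 1272.08719824] [ -98.03079378  678.60294623 1186.85698143]
```

View pics/scene0.png

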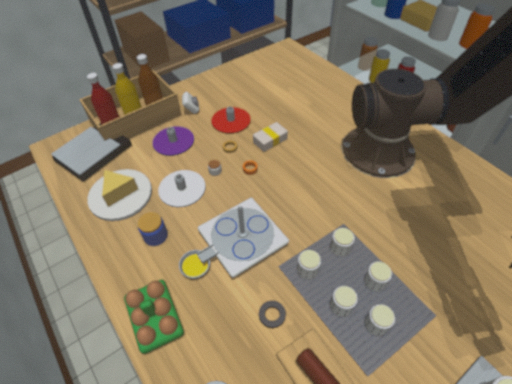

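View pics/side0.png

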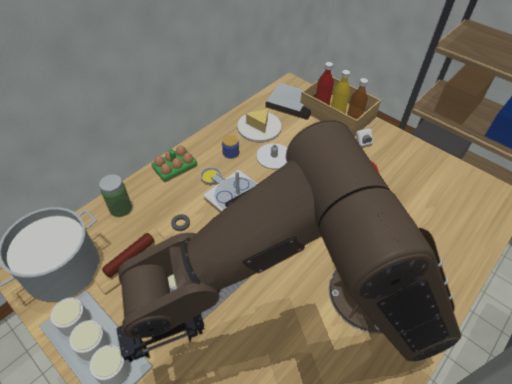

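Scene view: press is at (241,237) with the rod rising from it. Five moulds are on the mat, at (343,237), (309,262), (379,274), (344,299) and (380,318). The white plate with a sleeve is at (181,188), and purple (173,140) and red (231,119) are the decoys. The dark ring is at (272,314), a brass ring at (231,147), an orange ring at (250,168) and the salt cellar at (214,167). The side view is largely blocked by the arm. I'll confirm the ring and plate candidates in an enlarged crop.

```bash
cat >> h.py <<'E'
def und(c,uv):
    uv=np.asarray(uv,float).reshape(-1,1,2)
    return cv2.undistortPoints(uv,c["K"],c["dist"]).reshape(-1,2)
def pose(c,wp=None):
    "camera->world R, origin"
    if "R" in c: return c["R"].T,-c["R"].T@c["t"]
    from scipy.spatial.transform import Rotation as Ro
    R=Ro.from_euler("xyz",wp["tcp_rot"]).as_matrix();H=c["hand_eye"]
    return R@H[:3,:3],R@H[:3,3]+wp["eef_pos"]
def cast(c,uv,z,wp=None):
    R,o=pose(c,wp);d=np.c_[und(c,uv),np.ones(len(np.asarray(uv).reshape(-1,2)))]@R.T
    return o+d*((z-o[2])/d[:,2])[:,None]
def proj(c,X,wp=None):
    R,o=pose(c,wp);Rc=R.T
    return cv2.projectPoints(np.asarray(X,float).reshape(-1,1,3),cv2.Rodrigues(Rc)[0],-Rc@o,c["K"],c["dist"])[0].reshape(-1,2)
def circ(c,cnt,z,wp=None):
    "contour -> plane z -> circle centre, diameter"
    P=cast(c,cnt.reshape(-1,2),z,wp)[:,:2].astype(np.float32)
    (x,y),(a,b),_=cv2.fitEllipse(P);return x,y,a,b
def save(im,n): cv2.imwrite(f"pics/{n}.png",cv2.cvtColor(im,cv2.COLOR_RGB2BGR))
E
python3 - <<'E'
from h import *
c=shot("scene");im=c["color"];np.save("s0.npy",im)
a=cv2.resize(im[95:215,85:305],None,fx=3.6,fy=3.6,interpolation=cv2.INTER_CUBIC)
save(a[:, :792],"crop0")
hsv=cv2.cvtColor(im,cv2.COLOR_RGB2HSV)
for p in [(343,237),(309,262),(379,274),(344,299),(380,318),(195,188),(272,303),(262,312),(245,168),(226,147),(241,215),(225,250)]:print(p,hsv[p[1],p[0]],im[p[1],p[0]])
for p,z in [((343,237),64),((309,262),64),((379,274),64),((344,299),64),((380,318),64),((181,188),8),((272,314),7),((250,168),10),((231,147),7),((241,208),152),((195,264),18),((214,163),36),((151,220),75),((270,130),40)]:print(p,cast(c,[p],z).round())
E
```

```text
(343, 237) [ 32  50 200] [198 200 161]
(309, 262) [ 31  43 200] [199 200 166]
(379, 274) [ 31  44 199] [198 199 165]
(344, 299) [ 34  41 201] [197 201 169]
(380, 318) [ 33  42 201] [198 201 168]
(195, 188) [114   6 204] [199 200 204]
(272, 303) [165   6  89] [89 87 88]
(262, 312) [ 6 13 95] [95 91 90]
(245, 168) [ 14 166 184] [184 119  64]
(226, 147) [ 18 122 176] [176 142  92]
(241, 215) [90  8 99] [96 99 99]
(225, 250) [ 96  15 174] [164 172 174]
(343, 237) [[390. 202.  64.]]
(309, 262) [[511. 202.  64.]]
(379, 274) [[396. 333.  64.]]
(344, 299) [[511. 326.  64.]]
(380, 318) [[478. 409.  64.]]
(181, 188) [[ 635. -259.    8.]]
(272, 314) [[655. 235.   7.]]
(250, 168) [[ 412. -193.   10.]]
(231, 147) [[ 404. -316.    7.]]
(241, 208) [[584.  14. 152.]]
(195, 264) [[738.   6.  18.]]
(214, 163) [[ 505. -262.   36.]]
(151, 220) [[ 774. -152.   75.]]
(270, 130) [[ 265. -273.   40.]]
```

View pics/crop0.png

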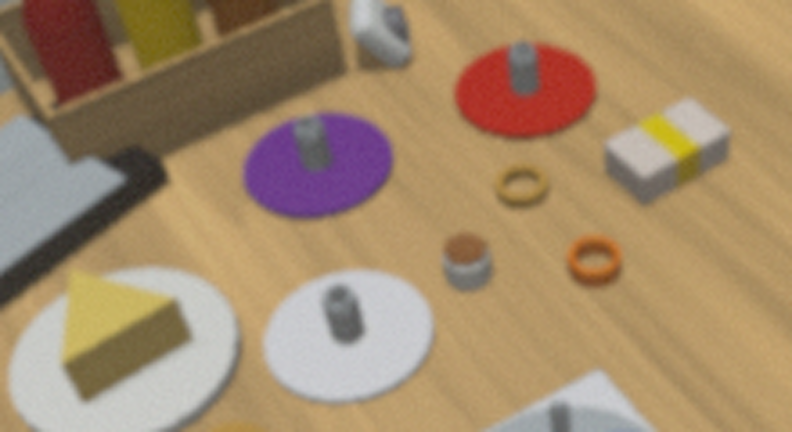

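Crop: the white plate with its steel sleeve at scene (181,188) is the plate. Purple and red are excluded, and the cheese plate has no sleeve. The brass ring (231,147) is weight_small, the orange ring (250,168) is the collar, and the dark ring (272,314) is weight_large. No bright steel ring is visible. Next I'll measure them precisely.

```bash
python3 - <<'E'
from h import *
c=shot("scene");im=c["color"];hsv=cv2.cvtColor(im,cv2.COLOR_RGB2HSV)
H,S,V=[hsv[...,i].astype(int) for i in range(3)]
def blobs(m,z,name,box,amin=40):
    x0,y0,x1,y1=box;k=np.zeros_like(m,np.uint8);k[y0:y1,x0:x1]=m[y0:y1,x0:x1]
    for q in cv2.findContours(k,cv2.RETR_CCOMP,cv2.CHAIN_APPROX_NONE)[0]:
        if cv2.contourArea(q)>amin: 
            u=q.reshape(-1,2).mean(0).round();print(name,u,cv2.contourArea(q),np.round(circ(c,q,z),1))
blobs((H>24)&(H<42)&(S>28)&(V>175),64,"mould",(290,215,410,350))
blobs((V<115)&(S<50),7,"dark",(240,285,305,345))
blobs((H<15)&(S>130),10,"orange",(235,150,265,185))
blobs((S<40)&(V>180),8,"plate",(150,160,212,215),200)
blobs((H>100)&(H<125)&(S>50),28,"blue",(200,195,295,275),20)
print(hsv[147,220:243].tolist()); print(hsv[226,228:246].tolist())
# large steel-ish rings anywhere
s=(S<25)&(V>60)&(V<235)
E
```

```text
mould [382. 315.] 312.5 [468.4 408.1  46.5  47.2]
mould [345. 296.] 284.5 [503.4 322.2  46.2  47.1]
mould [380. 271.] 252.5 [385.8 328.6  47.1  47.5]
mould [309. 259.] 240.5 [504.1 194.6  46.4  48.5]
mould [344. 236.] 207.5 [385.9 199.5  47.   47.3]
dark [272. 314.] 484.0 [654.4 233.5  60.7  63.7]
dark [272. 314.] 207.0 [654.8 233.4  39.7  41.9]
orange [249. 167.] 136.5 [ 410.4 -196.8   44.9   59.3]
orange [250. 167.] 44.0 [ 409.9 -196.6   28.3   31.7]
plate [181. 188.] 1230.5 [ 631.8 -262.7  144.1  145.2]
blue [243. 249.] 347.5 [610.7  51.2  60.9  61.7]
blue [243. 249.] 278.5 [610.7  50.9  54.4  55.5]
blue [226. 226.] 302.5 [607.4 -38.8  61.   61.7]
blue [226. 226.] 243.0 [607.4 -39.1  54.7  55.4]
blue [257. 224.] 297.0 [531.2   8.8  60.6  61.5]
blue [257. 224.] 236.5 [531.    8.9  54.3  54.7]
[[18, 112, 185], [18, 115, 177], [18, 118, 168], [20, 142, 165], [19, 141, 168], [19, 131, 165], [19, 127, 175], [19, 113, 182], [19, 115, 182], [18, 113, 181], [18, 115, 182], [19, 120, 178], [19, 120, 180], [19, 129, 176], [19, 141, 170], [20, 148, 159], [20, 143, 144], [19, 121, 150], [19, 111, 170], [18, 109, 177], [18, 111, 177], [20, 109, 175], [18, 112, 176]]
[[102, 20, 169], [97, 14, 168], [96, 15, 166], [101, 17, 167], [99, 15, 166], [104, 17, 169], [104, 23, 167], [110, 50, 164], [111, 76, 165], [109, 56, 165], [105, 30, 154], [95, 12, 129], [80, 7, 108], [110, 8, 101], [90, 3, 98], [100, 7, 112], [90, 10, 131], [105, 16, 155]]
```

Call:
carry_out(
  motion=[
    [0, 0, 0, 8.5, 0],
    [0, 0, 0, 8.5, 0],
    [0, 0, 0, 8, 0],
    [0, 0, -50, 0, 0],
    [0, 0, -50, 0, 0],
    [0, 0, -40, 0, 0],
  ],
)

```text
t: 0.8
eef_pos: [264.3, 566.3, 365.4]
tcp_rot: [3.14, -0.001, 2.268]
ft_force: [-0.1, 0.8, 0.1]
opening: 1.003
grip_force: 0.0
```

```bash
cat >> h.py <<'E'
def go(x,y,z,yaw=None):
    "shift needed after turning first, tool axes"
    s=env.state();cy=np.degrees(s["tcp_rot"][2]);yaw=cy if yaw is None else yaw
    t=(cy-yaw+180)%360-180;w=np.radians(yaw);d=np.array([x,y])-s["eef_pos"][:2]
    print("turn %.1f  dx %.1f dy %.1f dz %.1f"%(t,d@[np.cos(w),np.sin(w)],d@[np.sin(w),-np.cos(w)],s["eef_pos"][2]-z))
def leg(p,q,yaw):
    w=np.radians(yaw);d=np.array(q[:2])-p[:2]
    print("dx %.1f dy %.1f"%(d@[np.cos(w),np.sin(w)],d@[np.sin(w),-np.cos(w)]))
E
python3 - <<'E'
from h import *
go(504.1,194.6,36,58);leg((504.1,194.6),(610.7,51),58)
E
```

```text
turn 72.0  dx -188.2 dy 400.3 dz 329.4
dx -65.3 dy 166.5
```

Call:
carry_out(
  motion=[
    [0, 0, 0, 8, 0],
    [0, 0, 0, 8, 0],
    [0, 0, 0, 8, 0],
    [0, 0, 0, 8, 0],
    [0, 0, 0, 8, 0],
    [0, 0, 0, 8, 0],
    [0, 0, 0, 8, 0],
    [0, 0, 0, 8, 0],
    [0, 0, 0, 8, 0],
    [-18, 40, 0, 0, 0],
    [-19, 40, 0, 0, 0],
    [-19, 40, 0, 0, 0],
  ],
)

```text
t: 2.0
eef_pos: [336.8, 454.0, 362.3]
tcp_rot: [-3.142, 0.0, 1.013]
ft_force: [0.6, 0.6, 0.7]
opening: 0.999
grip_force: 0.0
```

Call:
carry_out(
  motion=[
    [-19, 40, 0, 0, 0],
    [-19, 40, 0, 0, 0],
    [-19, 40, 0, 0, 0],
    [-19, 40, 0, 0, 0],
    [-19, 40, 0, 0, 0],
    [-19, 40, 0, 0, 0],
    [-18, 40, 0, 0, 0],
    [0, 0, 40, 0, 0],
    [0, 0, 40, 0, 0],
    [0, 0, 40, 0, 0],
    [0, 0, 40, 0, 0],
    [0, 0, 0, 0, 0],
  ],
)

```text
t: 3.2
eef_pos: [501.8, 194.2, 198.6]
tcp_rot: [-3.136, 0.006, 1.012]
ft_force: [-0.9, -0.0, 0.5]
opening: 1.003
grip_force: 0.0
```

```bash
python3 - <<'E'
from h import *
go(504.1,194.6,36,58)
s=env.state();print(s["eef_pos"],s["tcp_rot"]);c=shot("wrist");print(c["hand_eye"].round(2),c["K"]);save(c["color"],"w0")
print(proj(c,[[504,194.6,64],[583,7,152]],s))
E
```

```text
turn -0.0  dx 1.5 dy 1.8 dz 162.6
[501.79810145 194.22663632 198.61783905] [-3.1359534   0.00581893  1.01172324]
[[   0.     -0.96   -0.28   78.21]
 [   1.      0.     -0.     -0.26]
 [   0.     -0.28    0.96 -162.41]
 [   0.      0.      0.      1.  ]] [[327.75040415   0.         257.81333999]
 [  0.         327.75040415 189.97369906]
 [  0.           0.           1.        ]]
[[260.75164075 178.78049717]
 [462.05003849 344.14935498]]
```

View pics/w0.png

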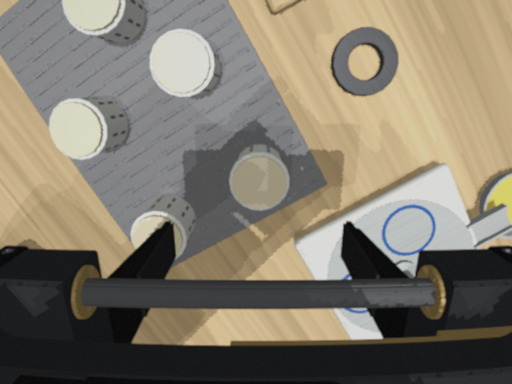

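Wrist view: the mould's top centre is at (259,181), against a prediction of (261,179), so scene calibration agrees. Fingers straddle it cleanly. I'll descend and grip.

Call:
carry_out(
  motion=[
    [1.5, 1.5, 40, 0, 0],
    [0, 0, 40, 0, 0],
    [0, 0, 40, 0, 0],
    [0, 0, 30, 0, 0],
    [0, 0, 12, 0, 0],
    [0, 0, 0, 0, 1],
    [0, 0, 0, 0, 1],
    [0, 0, 0, 0, 1],
    [0, 0, 0, 0, 1],
    [0, 0, 0, 0, 1],
    [0, 0, 0, 0, 1],
    [0, 0, 0, 0, 1],
  ],
)

```text
t: 4.45
eef_pos: [506.0, 195.4, 41.4]
tcp_rot: [3.141, -0.001, 1.012]
ft_force: [-1.3, 0.7, 8.0]
opening: 0.606
grip_force: 30.0
```

```bash
python3 - <<'E'
from h import *
print(env.state()["eef_pos"]);go(610.7,51,61,58)
E
```

```text
[506.01153456 195.43216029  41.36977251]
turn -0.0  dx -67.0 dy 165.3 dz -19.6
```

Call:
carry_out(
  motion=[
    [0, 0, -40, 0, 1],
    [0, 0, -40, 0, 1],
    [0, 0, -40, 0, 1],
    [0, 0, -40, 0, 1],
    [-13, 33, 0, 0, 1],
    [-13, 33, 0, 0, 1],
    [-13, 33, 0, 0, 1],
    [-13, 33, 0, 0, 1],
    [-13, 33, 0, 0, 1],
    [0, 0, 0, 0, 1],
    [0, 0, 0, 0, 1],
  ],
)

```text
t: 5.55
eef_pos: [611.1, 52.1, 200.1]
tcp_rot: [-3.141, 0.0, 1.01]
ft_force: [-0.4, 0.9, -1.6]
opening: 0.604
grip_force: 30.0
```

```bash
python3 - <<'E'
from h import *
print(env.state()["eef_pos"],env.state()["ft_force"]);go(610.7,51,66.5,58)
E
```

```text
[611.1241757   52.08395632 200.14460908] [-0.38424709  0.9396069  -1.58794693]
turn -0.1  dx -1.1 dy 0.2 dz 133.6
```

Call:
carry_out(
  motion=[
    [0, 0, 40, 0, 1],
    [0, 0, 40, 0, 1],
    [0, 0, 30, 0, 1],
    [0, 0, 15, 0, 1],
    [0, 0, 5, 0, 1],
    [0, 0, 2.5, 0, 1],
    [0, 0, 0, 0, 1],
    [0, 0, 0, 0, 1],
  ],
)

```text
t: 6.35
eef_pos: [611.6, 52.9, 69.2]
tcp_rot: [3.14, -0.001, 1.012]
ft_force: [-0.6, -0.1, -2.2]
opening: 0.608
grip_force: 30.0
```

Call:
carry_out(
  motion=[
    [0, 0, 0.5, 0, 0.6],
    [0, 0, 0, 0, 0.2],
    [0, 0, 0, 0, 0],
    [0, 0, 0, 0, 0],
    [0, 0, 0, 0, 0],
    [0, 0, 0, 0, 0],
    [0, 0, -20, 0, 0],
    [0, 0, -40, 0, 0],
    [0, 0, -40, 0, 0],
    [0, 0, -50, 0, 0],
    [0, 0, 0, 0, 0],
  ],
)

```text
t: 7.45
eef_pos: [613.5, 52.7, 224.1]
tcp_rot: [3.133, -0.005, 1.012]
ft_force: [0.5, -0.4, -0.3]
opening: 0.999
grip_force: 0.0
```

```bash
python3 - <<'E'
from h import *
go(503.4,322.2,40,118);leg((503.4,322.2),(607.4,-39),118)
E
```

```text
turn -60.0  dx 289.6 dy 29.3 dz 184.1
dx -367.7 dy -77.7
```

Call:
carry_out(
  motion=[
    [0, 0, 0, -8.5, 0],
    [0, 0, 0, -8.5, 0],
    [0, 0, 0, -8.5, 0],
    [0, 0, 0, -8.5, 0],
    [0, 0, 0, -8.5, 0],
    [0, 0, 0, -8.5, 0],
    [0, 0, 0, -8.5, 0],
    [41, 4, 0, -0.5, 0],
    [41, 4, 0, 0, 0],
    [41, 4, 0, 0, 0],
    [41, 4, 0, 0, 0],
    [41, 4, 0, 0, 0],
  ],
)

```text
t: 8.65
eef_pos: [532.2, 244.6, 217.3]
tcp_rot: [-3.141, -0.0, 2.059]
ft_force: [0.7, 1.1, 0.3]
opening: 0.998
grip_force: 0.0
```

Call:
carry_out(
  motion=[
    [41, 4, 0, 0, 0],
    [43, 4, 0, 0, 0],
    [0, 0, 40, 0, 0],
    [0, 0, 40, 0, 0],
    [0, 0, 0, 0, 0],
    [0, 0, 0, 0, 0],
  ],
)

```text
t: 9.25
eef_pos: [501.0, 321.2, 138.0]
tcp_rot: [-3.141, -0.0, 2.059]
ft_force: [0.6, -0.3, 0.1]
opening: 1.001
grip_force: 0.0
```

```bash
python3 - <<'E'
from h import *
go(503.4,322.2,40,118)
E
```

```text
turn -0.0  dx -0.2 dy 2.6 dz 98.0
```

Call:
carry_out(
  motion=[
    [0, 2.5, 40, 0, 0],
    [0, 0, 40, 0, 0],
    [0, 0, 18, 0, 0],
    [0, 0, 0, 0, 0],
    [0, 0, 0, 0, 1],
    [0, 0, 0, 0, 1],
    [0, 0, 0, 0, 1],
    [0, 0, 0, 0, 1],
    [0, 0, 0, 0, 1],
    [0, 0, 0, 0, 1],
    [0, 0, 0, 0, 1],
    [0, 0, -30, 0, 1],
  ],
)

```text
t: 10.45
eef_pos: [501.5, 321.6, 67.1]
tcp_rot: [-3.136, -0.0, 2.059]
ft_force: [0.2, -0.3, -1.9]
opening: 0.607
grip_force: 30.0
```

Call:
carry_out(
  motion=[
    [0, 0, -40, 0, 1],
    [0, 0, -40, 0, 1],
    [0, 0, -50, 0, 1],
    [0, 0, -20, 0, 1],
    [0, 0, 0, 0, 1],
    [0, 0, 0, 0, 1],
  ],
)

```text
t: 11.05
eef_pos: [502.6, 322.2, 218.7]
tcp_rot: [-3.141, -0.0, 2.059]
ft_force: [-0.2, 1.1, -2.3]
opening: 0.606
grip_force: 30.0
```

```bash
python3 - <<'E'
from h import *
go(607.4,-39,64,118)
E
```

```text
turn -0.0  dx -368.1 dy -77.0 dz 154.7
```

Call:
carry_out(
  motion=[
    [-41, -8.5, 0, 0, 1],
    [-41, -8.5, 0, 0, 1],
    [-41, -8.5, 0, 0, 1],
    [-41, -8.5, 0, 0, 1],
    [-41, -8.5, 0, 0, 1],
    [-41, -8.5, 0, 0, 1],
    [-41, -8.5, 0, 0, 1],
    [-41, -8.5, 0, 0, 1],
    [-40, -9, 0, 0, 1],
    [0, 0, 40, 0, 1],
    [0, 0, 0, 0, 1],
    [0, 0, 0, 0, 1],
  ],
)

```text
t: 12.25
eef_pos: [606.9, -38.3, 178.2]
tcp_rot: [-3.138, -0.003, 2.059]
ft_force: [0.5, 0.4, -1.2]
opening: 0.604
grip_force: 30.0
```

```bash
python3 - <<'E'
from h import *
go(607.4,-39,64,118)
E
```

```text
turn -0.0  dx -0.9 dy 0.2 dz 114.2
```

Call:
carry_out(
  motion=[
    [-1, 0, 40, 0, 1],
    [0, 0, 40, 0, 1],
    [0, 0, 20, 0, 1],
    [0, 0, 12, 0, 1],
    [0, 0, 3, 0, 1],
    [0, 0, 1, 0, 1],
    [0, 0, 0, 0, 1],
    [0, 0, 0, 0, 1],
  ],
)

```text
t: 13.05
eef_pos: [608.6, -39.6, 64.8]
tcp_rot: [3.14, 0.001, 2.059]
ft_force: [-0.5, 1.0, -1.9]
opening: 0.605
grip_force: 30.0
```

```bash
python3 - <<'E'
from h import *
go(607.4,-39,63,118); leg((607.4,-39),(385.8,328.6),178)
E
```

```text
turn -0.0  dx 1.1 dy -0.7 dz 1.8
dx 234.3 dy 359.6
```

Call:
carry_out(
  motion=[
    [0, 0, 1, 0, 1],
    [0, 0, 0, 0, 0.6],
    [0, 0, 0, 0, 0.2],
    [0, 0, 0, 0, 0],
    [0, 0, 0, 0, 0],
    [0, 0, 0, 0, 0],
    [0, 0, -20, 0, 0],
    [0, 0, -40, 0, 0],
    [0, 0, -50, 0, 0],
    [0, 0, -50, 0, 0],
    [0, 0, 0, -8.5, 0],
    [0, 0, 0, -8.5, 0],
  ],
)

```text
t: 14.25
eef_pos: [608.4, -39.7, 224.4]
tcp_rot: [3.14, 0.003, 2.362]
ft_force: [0.1, 0.0, -0.5]
opening: 0.999
grip_force: 0.0
```

Call:
carry_out(
  motion=[
    [0, 0, 0, -8.5, 0],
    [0, 0, 0, -8.5, 0],
    [0, 0, 0, -8.5, 0],
    [0, 0, 0, -8.5, 0],
    [0, 0, 0, -8.5, 0],
    [0, 0, 0, -0.5, 0],
    [26, 40, 0, 0, 0],
    [26, 40, 0, 0, 0],
    [26, 40, 0, 0, 0],
    [26, 40, 0, 0, 0],
    [26, 40, 0, 0, 0],
    [26, 40, 0, 0, 0],
  ],
)

```text
t: 15.45
eef_pos: [459.5, 207.1, 222.8]
tcp_rot: [3.141, 0.0, 3.101]
ft_force: [0.0, 0.9, -0.8]
opening: 0.999
grip_force: 0.0
```

Call:
carry_out(
  motion=[
    [26, 40, 0, 0, 0],
    [26, 40, 0, 0, 0],
    [26, 40, 0, 0, 0],
    [0, 0, 40, 0, 0],
    [0, 0, 40, 0, 0],
    [0, 0, 0, 0, 0],
    [0, 0, 0, 0, 0],
  ],
)

```text
t: 16.15
eef_pos: [387.2, 328.4, 143.2]
tcp_rot: [-3.141, -0.001, 3.104]
ft_force: [0.4, -0.6, 0.2]
opening: 0.998
grip_force: 0.0
```

```bash
python3 - <<'E'
from h import *
print(env.state()["eef_pos"])
go(385.8,328.6,40,178)
E
```

```text
[387.17649327 328.43461492 143.16111969]
turn -0.2  dx 1.4 dy 0.1 dz 103.2
```

Call:
carry_out(
  motion=[
    [1.5, 0, 40, 0, 0],
    [0, 0, 40, 0, 0],
    [0, 0, 23, 0, 0],
    [0, 0, 0, 0, 0],
    [0, 0, 0, 0, 1],
    [0, 0, 0, 0, 1],
    [0, 0, 0, 0, 1],
    [0, 0, 0, 0, 1],
    [0, 0, 0, 0, 1],
    [0, 0, 0, 0, 1],
    [0, 0, 0, 0, 1],
    [0, 0, 0, 0, 1],
  ],
)

```text
t: 17.35
eef_pos: [385.6, 328.6, 40.1]
tcp_rot: [3.141, 0.0, 3.106]
ft_force: [-1.3, -1.4, 7.5]
opening: 0.608
grip_force: 30.0
```

Call:
carry_out(
  motion=[
    [0, 0, -40, 0, 1],
    [0, 0, -40, 0, 1],
    [0, 0, -40, 0, 1],
    [0, 0, -40, 0, 1],
    [-19.5, -39, 0, 0, 1],
    [-19.5, -39, 0, 0, 1],
    [-19.5, -39, 0, 0, 1],
    [-19.5, -39, 0, 0, 1],
    [-19.5, -39, 0, 0, 1],
    [-19.5, -39, 0, 0, 1],
    [-19.5, -40, 0, 0, 1],
    [-20, -40, 0, 0, 1],
  ],
)

```text
t: 18.55
eef_pos: [531.0, 7.4, 199.5]
tcp_rot: [3.141, -0.001, 3.106]
ft_force: [-0.2, 1.2, -2.5]
opening: 0.606
grip_force: 30.0
```

Call:
carry_out(
  motion=[
    [0, 0, 40, 0, 1],
    [0, 0, 0, 0, 1],
    [0, 0, 0, 0, 1],
  ],
)

```text
t: 18.85
eef_pos: [530.2, 9.5, 159.6]
tcp_rot: [3.141, -0.002, 3.106]
ft_force: [-0.1, -0.5, -1.8]
opening: 0.607
grip_force: 30.0
```

```bash
python3 - <<'E'
from h import *
print(env.state()["eef_pos"])
go(531,8.9,64,178)
E
```

```text
[530.21227603   9.50063514 159.60602989]
turn -0.0  dx -0.8 dy -0.6 dz 95.6
```

Call:
carry_out(
  motion=[
    [-1, -0.5, 40, 0, 1],
    [0, 0, 30, 0, 1],
    [0, 0, 15, 0, 1],
    [0, 0, 7, 0, 1],
    [0, 0, 3, 0, 1],
    [0, 0, 1, 0, 1],
    [0, 0, 0, 0, 1],
    [0, 0, 0, 0, 0.6],
    [0, 0, 0, 0, 0.2],
    [0, 0, 0, 0, 0],
    [0, 0, 0, 0, 0],
    [0, 0, 0, 0, 0],
  ],
)

```text
t: 20.05
eef_pos: [531.8, 8.6, 63.7]
tcp_rot: [3.142, 0.0, 3.106]
ft_force: [-0.1, -0.9, 0.3]
opening: 0.885
grip_force: 0.0
```

Call:
carry_out(
  motion=[
    [0, 0, -20, 0, 0],
    [0, 0, -40, 0, 0],
    [0, 0, -40, 0, 0],
    [0, 0, -50, 0, 0],
    [0, 0, -50, 0, 0],
    [0, 0, -50, 0, 0],
    [0, 0, -50, 0, 0],
    [0, 0, 0, 0, 0],
    [0, 0, 0, 0, 0],
    [0, 0, 0, 0, 0],
  ],
)

```text
t: 21.05
eef_pos: [531.3, 8.6, 362.3]
tcp_rot: [3.141, -0.002, 3.106]
ft_force: [0.2, 0.8, -0.5]
opening: 1.0
grip_force: 0.0
```

```bash
python3 - <<'E'
from h import *
s=env.state();print(s["eef_pos"],s["tcp_rot"]);c=shot("wrist");save(c["color"],"w1")
print(proj(c,[[583,7,152],[531,9,88],[610.7,51,88],[607.4,-39,88],[583,7,28]],s))
c=shot("scene");save(c["color"],"scene1")
E
```

```text
[531.28027288   8.59923187 362.32728703] [ 3.14133831e+00 -2.12471633e-03  3.10611510e+00]
[[258.56611962 208.67497689]
 [258.60582917 156.42951099]
 [290.18472247 211.04931727]
 [226.57178962 210.95845423]
 [258.37247079 182.35044903]]
```

View pics/w1.png

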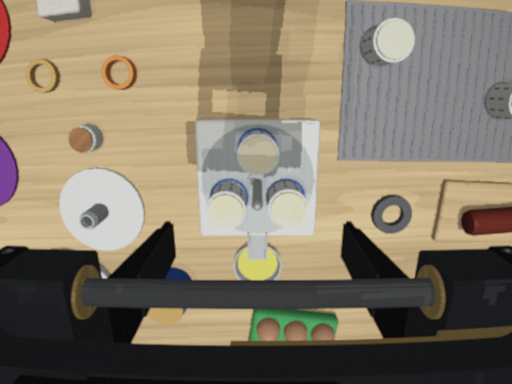

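Wrist view: the three moulds stand on the circles, with tops at (258,153), (226,210) and (288,208), and the rod between them has its tip near (258,207). The plate sleeve tip is at (92,217), the dark ring at (391,214), brass at (41,75), orange at (118,72) and the salt cellar at (84,139).

```bash
cat >> h.py <<'E'
def blobs(c,m,z,name,box,amin=40,wp=None):
    x0,y0,x1,y1=box;k=np.zeros(m.shape,np.uint8);k[y0:y1,x0:x1]=m[y0:y1,x0:x1]
    for q in cv2.findContours(k,cv2.RETR_CCOMP,cv2.CHAIN_APPROX_NONE)[0]:
        if cv2.contourArea(q)>amin:
            x,y,w,h=cv2.boundingRect(q);print(name,(x+w/2,y+h/2),cv2.contourArea(q),np.round(circ(c,q,z,wp),1))
def hsv(im):
    h=cv2.cvtColor(im,cv2.COLOR_RGB2HSV).astype(int);return h[...,0],h[...,1],h[...,2]
E
python3 - <<'E'
from h import *
s=env.state();c=shot("wrist");im=c["color"];np.save("w1.npy",im);H,S,V=hsv(im)
blobs(c,(H>22)&(H<45)&(S>22)&(V>165),88,"mould",(200,125,315,232),100,s)
blobs(c,(S<45)&(V>165),8,"plate",(50,160,150,250),500,s)
blobs(c,(V<110)&(S<60),14,"dark",(365,185,420,240),50,s)
blobs(c,(H<14)&(S>140),20,"orange",(95,45,140,95),50,s)
blobs(c,(S>140)&(V<190)&(H>14)&(H<28),14,"brass",(20,50,65,100),50,s)
g=cv2.cvtColor(im,cv2.COLOR_RGB2GRAY)
print(g[176:214:3,246:270])
print(g[205:232:3,76:112])
E
```

```text
mould (226.5, 206.5) 561.0 [600.8 -38.9  35.4  45.1]
mould (288.5, 209.0) 793.0 [605.8  48.2  44.1  49.6]
mould (258.0, 152.5) 471.0 [523.4   6.6  35.1  45.7]
plate (101.5, 209.0) 5329.5 [ 628.3 -264.3  147.6  148.8]
plate (94.5, 215.5) 510.0 [ 636.1 -276.    33.2   63. ]
dark (391.5, 214.5) 1071.5 [649.3 228.6  62.9  67.6]
dark (391.5, 214.0) 332.5 [648.8 228.2  34.5  38.4]
orange (112.5, 72.5) 65.5 [ 410.1 -187.1   40.6   53.9]
orange (130.0, 74.0) 51.0 [ 404.8 -205.8   54.1   70.9]
[[183 175 160 158 169 175 176 178 179 181 183 181 180 179 177 176 171 150
  129 127 144 159 163 162]
 [178 165 163 160 145 131 127 122 111 103 105 105 109 122 144 162 170 170
  171 171 169 173 179 182]
 [174 168 169 169 149 130 119 102  92  91  93  92  93  92  94 118 156 171
  173 173 173 175 180 182]
 [170 169 171 172 169 158 136 108  93  92  93  93  94  94  95 118 156 171
  173 173 176 180 181 175]
 [140 160 168 172 174 170 145 111  94  93  94  94  95  94  92 110 152 170
  173 175 166 145 116  90]
 [105 140 162 172 177 174 147 109  94  92  95  95  94  95  95 114 157 177
  181 176 150 109  85 102]
 [10
[... 1345 characters left out ...]
 111 132 157 168 158 138 123
  122 126 123  98  86  85  85  84  84  82  85 105 152 193 209 213 212 212]
 [212 210 204 190 157 118 109 103  91  88  89  88  87  88 100 135 165 156
  132 120 121 118  94  82  83  94 122 160 193 209 213 212 212 212 212 212]
 [211 211 210 201 179 138 111 115 125 112  97  92  90  89  90 113 157 168
  139 118 115 108 110 147 186 206 212 213 212 212 212 212 212 212 212 212]
 [211 211 212 211 207 197 180 154 124 110 109 119 130 142 154 164 163 143
  132 152 182 203 210 212 212 212 212 212 212 212 212 211 212 212 212 212]
 [211 211 211 211 212 212 211 209 206 203 201 201 201 199 196 196 201 208
  211 212 212 212 211 212 212 212 212 212 211 212 212 212 212 212 212 212]]
```

Call:
carry_out(
  motion=[
    [-26, 0, 30, 0, 0],
    [-26, 1.5, 30, 0, 0],
    [0, 0, 0, 0, 0],
    [0, 0, 0, 0, 0],
    [0, 0, 0, 0, 0],
  ],
)

```text
t: 21.7
eef_pos: [583.5, 8.3, 304.4]
tcp_rot: [3.142, 0.001, 3.106]
ft_force: [-0.6, 0.3, -0.1]
opening: 1.0
grip_force: 0.0
```

```bash
python3 - <<'E'
from h import *
c=shot("scene");H,S,V=hsv(c["color"])
blobs(c,(H>24)&(H<45)&(S>28)&(V>165),88,"mould",(200,180,295,275),100)
s=env.state();c=shot("wrist");print(s["eef_pos"],s["tcp_rot"])
print(proj(c,[[583,7,152]],s))
u=proj(c,[[583,7,152]],s)[0].astype(int);im=c["color"];np.save("w2.npy",im)
a=im[u[1]-70:u[1]+60,u[0]-90:u[0]+90];print(u[0]-90,u[1]-70);save(cv2.resize(a,None,fx=4,fy=4,interpolation=cv2.INTER_CUBIC),"rod")
E
```

```text
[583.45829467   8.25452074 304.8179752 ] [-3.14155871e+00  1.48976126e-03  3.10627674e+00]
[[257.29087658 177.75747504]]
167 107
```

View pics/rod.png

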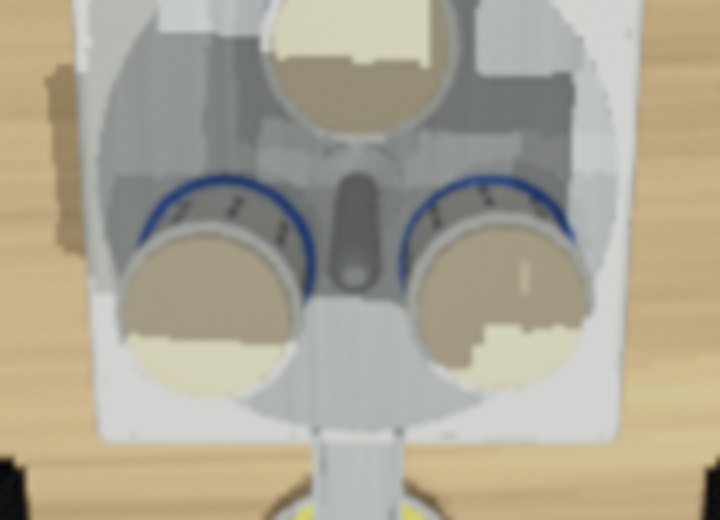

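Crop: the rod tip is the bright spot at (354,271), i.e. wrist pixel (255.5,174.7). Moulds sit inside their blue circles.

```bash
cat >> h.py <<'E'
def intool(P,s):
    "world point -> shift along tool x,y from TCP"
    w=s["tcp_rot"][2];d=P[:2]-s["eef_pos"][:2]
    return d@[np.cos(w),np.sin(w)],d@[np.sin(w),-np.cos(w)]
E
python3 - <<'E'
from h import *
s=env.state();c=shot("wrist")
P=cast(c,[[255.5,174.7]],152,s)[0];print(P,intool(P,s))
go(630,-265,210,178)
E
```

```text
[579.89185635   5.33031451 152.        ] (np.float64(3.462190849576991), np.float64(-3.0443583321545664))
turn -0.0  dx -56.0 dy -271.4 dz 94.9
```

Call:
carry_out(
  motion=[
    [-8, -39, 0, 0, 0],
    [-8, -39, 0, 0, 0],
    [-8, -39, 0, 0, 0],
    [-8, -39, 20, 0, 0],
    [-8, -39, 25, 0, 0],
    [-8, -39, 25, 0, 0],
    [-8, -37, 25, 0, 0],
    [0, 0, 0, 0, 0],
    [0, 0, 0, 0, 0],
    [0, 0, 0, 0, 0],
  ],
)

```text
t: 22.85
eef_pos: [630.4, -263.8, 210.1]
tcp_rot: [-3.141, 0.002, 3.107]
ft_force: [-1.1, -0.2, 0.1]
opening: 0.999
grip_force: 0.0
```

```bash
python3 - <<'E'
from h import *
s=env.state();c=shot("wrist");print(s["eef_pos"],s["tcp_rot"])
im=c["color"];H,S,V=hsv(im);np.save("w3.npy",im)
blobs(c,(S<45)&(V>140),8,"plate",(120,60,400,270),2000,s)
a=im[90:240,150:350];save(cv2.resize(a,None,fx=4,fy=4,interpolation=cv2.INTER_CUBIC),"sleeve")
E
```

```text
[ 630.351009   -263.75471876  210.07678344] [-3.14108365e+00  1.67236301e-03  3.10681122e+00]
plate (213.0, 249.0) 2381.0 [ 735.  -334.9   55.6  117.9]
plate (258.5, 163.5) 13041.0 [ 628.6 -264.8  147.5  148.4]
```

View pics/sleeve.png

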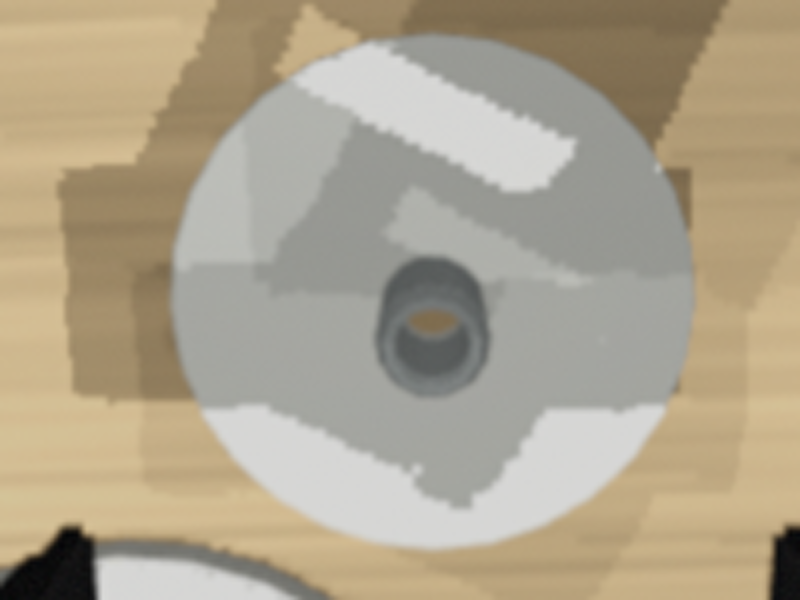

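Crop: the plate's sleeve bore centre is at (433,341), i.e. wrist pixel (258.2,175.1). It's the white plate with the steel sleeve.

```bash
python3 - <<'E'
from h import *
s=env.state();c=shot("wrist")
P=cast(c,[[258.2,175.1]],58,s)[0];print(P,intool(P,s),intool(np.array([628.6,-264.8]),s))
E
```

```text
[ 627.25695816 -263.89343437   58.        ] (np.float64(3.1858026183773447), np.float64(-0.4753099346605429)) (np.float64(1.8124623987602393), np.float64(-1.3352862490375612))
```

Call:
carry_out(
  motion=[
    [1, 0, 40, 0, 0],
    [0, 0, 40, 0, 0],
    [0, 0, 40, 0, 0],
    [0, 0, 40, 0, 0],
    [0, 0, 20, 0, 0],
    [0, 0, 8, 0, 0],
    [0, 0, 0, 0, 0.4],
    [0, 0, 0, 0, 0.6],
    [0, 0, 0, 0, 1],
    [0, 0, 0, 0, 1],
    [0, 0, 0, 0, 1],
    [0, 0, 0, 0, 1],
  ],
)

```text
t: 24.15
eef_pos: [629.3, -264.6, 21.0]
tcp_rot: [-3.141, 0.001, 3.106]
ft_force: [0.2, 0.5, 0.2]
opening: 0.551
grip_force: 0.0
```

Call:
carry_out(
  motion=[
    [0, 0, 0, 0, 1],
    [0, 0, 0, 0, 1],
    [0, 0, 0, 0, 0.5],
    [0, 0, 0, 0, 0],
    [0, 0, 0, 0, 0],
    [0, 0, 0, 0, 0],
    [0, 0, -28, 0, 0],
    [0, 0, -40, 0, 0],
    [0, 0, -40, 0, 0],
    [0, 0, -40, 0, 0],
    [0, 0, -40, 0, 0],
    [0, 0, 0, 0, 0],
  ],
)

```text
t: 25.35
eef_pos: [630.8, -265.3, 214.8]
tcp_rot: [-3.138, 0.008, 3.106]
ft_force: [-0.2, -0.4, 0.8]
opening: 0.999
grip_force: 0.0
```

Call:
carry_out(
  motion=[
    [0, 0, 0, 0, 0],
    [0, 0, 0, 0, 0],
  ],
)

```text
t: 25.55
eef_pos: [628.7, -264.3, 207.3]
tcp_rot: [3.141, -0.002, 3.106]
ft_force: [-0.1, -0.2, -1.0]
opening: 0.997
grip_force: 0.0
```

```bash
python3 - <<'E'
from h import *
s=env.state();c=shot("wrist");print(s["eef_pos"],s["tcp_rot"])
im=c["color"];H,S,V=hsv(im)
blobs(c,(S<45)&(V>140),8,"plate",(160,60,400,240),2000,s)
old=cv2.cvtColor(np.load("w3.npy"),cv2.COLOR_RGB2GRAY);new=cv2.cvtColor(im,cv2.COLOR_RGB2GRAY)
# sleeve rim: match the old crop around it
t=old[158:193,240:276];r=cv2.matchTemplate(new[130:220,210:310],t,cv2.TM_CCOEFF_NORMED);_,m,_,l=cv2.minMaxLoc(r);d=np.array(l)+(210-240,130-158);print(m,d)
P=cast(c,[np.array([258.2,175.1])+d],58,s)[0];print(P,intool(P,s))
E
```

```text
[ 628.65571408 -264.25379528  207.33698217] [ 3.14067609e+00 -1.71765722e-03  3.10624512e+00]
plate (258.5, 165.5) 13167.5 [ 628.6 -264.8  147.5  148.4]
0.9871397614479065 [0 3]
[ 627.21889352 -264.43431894   58.        ] (np.float64(1.4295433010334853), np.float64(-0.23118837720251925))
```

Call:
carry_out(
  motion=[
    [0, 0, 40, 0, 0.3],
    [0, 0, 40, 0, 0.3],
    [0, 0, 40, 0, 0.3],
    [0, 0, 40, 0, 0.3],
    [0, 0, 20, 0, 0.3],
    [0, 0, 5.5, 0, 0.3],
    [0, 0, 0, 0, 1],
    [0, 0, 0, 0, 1],
    [0, 0, 0, 0, 1],
    [0, 0, 0, 0, 1],
    [0, 0, 0, 0, 1],
    [0, 0, 0, 0, 1],
  ],
)

```text
t: 26.8
eef_pos: [629.4, -264.4, 23.9]
tcp_rot: [-3.142, 0.001, 3.106]
ft_force: [-0.8, 1.1, 5.0]
opening: 0.314
grip_force: 30.0
```

Call:
carry_out(
  motion=[
    [0, 0, 0, 0, 1],
    [0, 0, 0, 0, 1],
    [0, 0, 0, 0, 1],
    [0, 0, 0, 0, 1],
  ],
)

```text
t: 27.2
eef_pos: [629.4, -264.4, 23.9]
tcp_rot: [-3.142, 0.001, 3.106]
ft_force: [-1.5, 1.8, 5.8]
opening: 0.312
grip_force: 30.0
```

```bash
python3 - <<'E'
from h import *
s=env.state();c=shot("wrist");print(s["eef_pos"],s["tcp_rot"])
im=c["color"];save(im,"w4")
E
```

```text
[ 629.37022764 -264.43661536   23.88962746] [-3.14156029e+00  7.40084638e-04  3.10604601e+00]
```

View pics/w4.png

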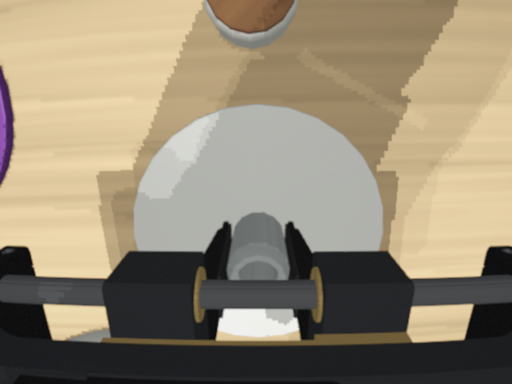

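Wrist view: the sleeve is held centrally, with disc columns 134–383 (centre 258.5 on the tool axis), so lateral bias is negligible. Next: lift and carry to the rod.

Call:
carry_out(
  motion=[
    [0, 0, -20, 0, 1],
    [0, 0, -40, 0, 1],
    [0, 0, -40, 0, 1],
    [0, 0, -40, 0, 1],
    [0, 0, -40, 0, 1],
    [5, 38, 0, 0, 1],
    [5, 38, 0, 0, 1],
    [5, 38, 0, 0, 1],
    [5, 38, 0, 0, 1],
    [6, 38, 0, 0, 1],
    [6, 38, 0, 0, 1],
    [6, 38, 0, 0, 1],
  ],
)

```text
t: 28.45
eef_pos: [599.6, 4.1, 202.3]
tcp_rot: [3.141, -0.002, 3.106]
ft_force: [1.5, -0.0, -6.7]
opening: 0.313
grip_force: 30.0
```

Call:
carry_out(
  motion=[
    [0, 0, 0, 0, 1],
    [0, 0, 0, 0, 1],
  ],
)

```text
t: 28.65
eef_pos: [600.1, 3.5, 202.6]
tcp_rot: [-3.141, -0.001, 3.108]
ft_force: [0.0, -0.4, -6.6]
opening: 0.312
grip_force: 30.0
```

```bash
python3 - <<'E'
from h import *
print(env.state()["eef_pos"],env.state()["tcp_rot"]);go(582,5.4,180,178)
E
```

```text
[600.12605863   3.47689625 202.57933005] [-3.14149336e+00 -1.20174962e-03  3.10811773e+00]
turn 0.1  dx 18.2 dy 1.3 dz 22.6
```

Call:
carry_out(
  motion=[
    [18, 1.3, 0, 0, 1],
    [0, 0, 0, 0, 1],
    [0, 0, 0, 0, 1],
    [0, 0, 10, 0, 1],
    [0, 0, 8, 0, 1],
    [0, 0, 0, 0, 1],
    [0, 0, 0, 0, 1],
  ],
)

```text
t: 29.35
eef_pos: [582.7, 4.5, 184.6]
tcp_rot: [3.141, -0.001, 3.106]
ft_force: [-0.2, -0.1, -6.3]
opening: 0.317
grip_force: 30.0
```

```bash
python3 - <<'E'
from h import *
print(env.state()["eef_pos"],env.state()["ft_force"]);go(582,5.4,180,178)
E
```

```text
[582.68037554   4.52123902 184.58633689] [-0.20380995 -0.07009844 -6.33755716]
turn -0.0  dx 0.7 dy 0.9 dz 4.6
```

Call:
carry_out(
  motion=[
    [0.5, 0.6, 5, 0, 1],
    [0, 0, 5, 0, 1],
    [0, 0, 4, 0, 1],
    [0, 0, 4, 0, 1],
    [0, 0, 4, 0, 1],
    [0, 0, 0, 0, 1],
    [0, 0, 0, 0, 1],
  ],
)

```text
t: 30.05
eef_pos: [582.2, 5.2, 163.1]
tcp_rot: [3.142, 0.0, 3.106]
ft_force: [0.5, 0.6, -5.9]
opening: 0.314
grip_force: 30.0
```

Call:
carry_out(
  motion=[
    [0, 0, 8, 0, 1],
    [0, 0, 8, 0, 1],
    [0, 0, 8, 0, 1],
    [0, 0, 8, 0, 1],
    [0, 0, 8, 0, 1],
    [0, 0, 4, 0, 1],
    [0, 0, 0, 0, 1],
    [0, 0, 0, 0, 1],
  ],
)

```text
t: 30.85
eef_pos: [582.3, 5.2, 119.2]
tcp_rot: [3.142, 0.0, 3.106]
ft_force: [0.6, -0.3, -6.1]
opening: 0.31
grip_force: 30.0
```

Call:
carry_out(
  motion=[
    [0, 0, 4, 0, 1],
    [0, 0, 2, 0, 1],
    [0, 0, 1, 0, 1],
    [0, 0, 0, 0, 1],
    [0, 0, 0, 0, 1],
  ],
)

```text
t: 31.35
eef_pos: [582.2, 5.2, 112.2]
tcp_rot: [3.142, 0.0, 3.106]
ft_force: [-0.6, 0.3, -6.2]
opening: 0.311
grip_force: 30.0
```

Still carrying its weight, so I'll take the last millimetre, then release and rise.

Call:
carry_out(
  motion=[
    [0, 0, 0.8, 0, 1],
    [0, 0, 0, 0, 1],
    [0, 0, 0, 0, 0.6],
    [0, 0, 0, 0, 0.4],
    [0, 0, 0, 0, 0],
    [0, 0, 0, 0, 0],
    [0, 0, 0, 0, 0],
    [0, 0, 0, 0, 0],
    [0, 0, -20, 0, 0],
    [0, 0, -40, 0, 0],
    [0, 0, -40, 0, 0],
    [0, 0, -50, 0, 0],
  ],
)

```text
t: 32.55
eef_pos: [581.5, 5.3, 262.0]
tcp_rot: [3.141, -0.002, 3.106]
ft_force: [-0.1, 0.3, 0.5]
opening: 0.995
grip_force: 0.0
```

Call:
carry_out(
  motion=[
    [0, 0, -50, 0, 0],
    [0, 0, -30, 0, 0],
    [0, 0, 0, 0, 0],
    [0, 0, 0, 0, 0],
    [0, 0, 0, 0, 0],
  ],
)

```text
t: 33.05
eef_pos: [581.7, 5.2, 339.9]
tcp_rot: [3.141, -0.002, 3.106]
ft_force: [0.3, -0.8, 0.1]
opening: 1.001
grip_force: 0.0
```

```bash
python3 - <<'E'
from h import *
s=env.state();c=shot("wrist");print(s["eef_pos"],s["tcp_rot"])
im=c["color"];np.save("w5.npy",im);H,S,V=hsv(im)
blobs(c,(S<45)&(V>120),96,"plate",(150,60,400,260),2000,s)
b=shot("scene");np.save("s2.npy",b["color"])
save(np.vstack([im[:240],cv2.resize(b["color"][150:270,170:426],None,fx=2,fy=2)]),"pl")
E
```

```text
[581.70879429   5.2476964  339.86810336] [ 3.14132345e+00 -2.31062931e-03  3.10624754e+00]
plate (258.5, 172.0) 17026.5 [579.9   5.  174.3 234.6]
plate (372.0, 95.5) 3654.5 [507.  147.1  76.   99.6]
```

View pics/pl.png

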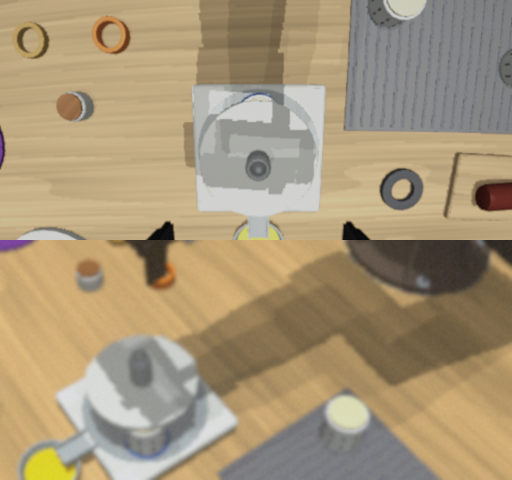

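Both views: the plate lies level on the three moulds, with its sleeve round the rod. The brass (31,40), orange (110,35) and dark (402,189) rings are undisturbed. Large weight next.

```bash
python3 - <<'E'
from h import *
go(649,228.5,167,178)
E
```

```text
turn -0.0  dx -59.3 dy 225.5 dz 172.9
```

Call:
carry_out(
  motion=[
    [-10, 38, 0, 0, 0],
    [-10, 38, 0, 0, 0],
    [-10, 38, 0, 0, 0],
    [-10, 38, 40, 0, 0],
    [-10, 38, 40, 0, 0],
    [-9.5, 35.5, 40, 0, 0],
    [0, 0, 40, 0, 0.16],
    [0, 0, 13, 0, 0.16],
    [0, 0, 0, 0, 0.16],
    [0, 0, 0, 0, 0.16],
    [0, 0, 0, 0, 0.16],
  ],
)

```text
t: 34.25
eef_pos: [647.1, 217.1, 182.5]
tcp_rot: [3.141, 0.003, 3.105]
ft_force: [-0.3, 0.5, 0.3]
opening: 0.84
grip_force: 0.0
```

```bash
python3 - <<'E'
from h import *
s=env.state();c=shot("wrist");print(s["eef_pos"],s["tcp_rot"])
im=c["color"];np.save("w6.npy",im);H,S,V=hsv(im)
blobs(c,(V<110)&(S<60),14,"dark",(200,110,330,230),200,s)
for k,z in(("in",14),):
    pass
print(proj(c,[[649,262,14]],s), (s["opening"]))
save(im,"w6")
E
```

```text
[647.12717736 217.05698742 182.48940776] [3.14073360e+00 3.11984499e-03 3.10540576e+00]
dark (272.5, 176.5) 3001.0 [650.5 231.2  64.9  65.8]
dark (272.5, 177.0) 899.5 [650.  231.   34.9  36.7]
[[301.67340661 174.43892781]] 0.8399386449226707
```

View pics/w6.png

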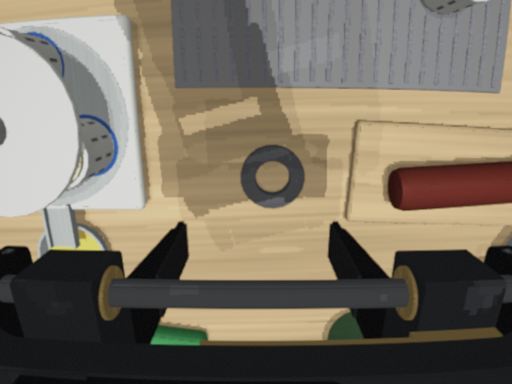

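Wrist view: the dark ring is at (272,176), measured at bore about 36 and outside about 66, so it's the largest weight. The salami board edge is at column 350, which is clear of the fingers.

```bash
python3 - <<'E'
from h import *
go(650.2,231.1,10.5,178)
E
```

```text
turn -0.1  dx -2.7 dy 14.1 dz 171.9
```

Call:
carry_out(
  motion=[
    [-2.7, 14, 0, 0, 0.16],
    [0, 0, 40, 0, 0.16],
    [0, 0, 40, 0, 0.16],
    [0, 0, 40, 0, 0.16],
    [0, 0, 30, 0, 0.16],
    [0, 0, 14, 0, 0.16],
    [0, 0, 5, 0, 0.16],
    [0, 0, 0, 0, 0.16],
    [0, 0, 0, 0, 0.16],
  ],
)

```text
t: 35.2
eef_pos: [650.3, 231.8, 12.9]
tcp_rot: [3.141, 0.002, 3.106]
ft_force: [0.4, 0.2, 0.3]
opening: 0.842
grip_force: 0.0
```

```bash
python3 - <<'E'
from h import *
print(env.state()["eef_pos"]);go(650.2,231.1,10.5,178)
E
```

```text
[650.3315182  231.83938971  12.92862026]
turn -0.0  dx 0.1 dy -0.7 dz 2.4
```

Call:
carry_out(
  motion=[
    [0, 0, 2, 0, 0.16],
    [0, 0, 0, 0, 1],
    [0, 0, 0, 0, 1],
    [0, 0, 0, 0, 1],
    [0, 0, 0, 0, 1],
    [0, 0, 0, 0, 1],
    [0, 0, 0, 0, 1],
    [0, 0, 0, 0, 1],
  ],
)

```text
t: 36.0
eef_pos: [649.7, 231.5, 9.7]
tcp_rot: [3.141, 0.001, 3.106]
ft_force: [-1.9, -0.1, 5.4]
opening: 0.705
grip_force: 31.2
```

```bash
python3 - <<'E'
from h import *
print(env.state()["eef_pos"]);go(579.9,5.3,180,178)
E
```

```text
[649.67334294 231.54632081   9.71361909]
turn -0.0  dx 61.8 dy -228.5 dz -170.3
```

Call:
carry_out(
  motion=[
    [0, 0, -20, 0, 1],
    [0, 0, -40, 0, 1],
    [0, 0, -40, 0, 1],
    [0, 0, -40, 0, 1],
    [0, 0, -40, 0, 1],
    [10, -38, 0, 0, 1],
    [10, -38, 0, 0, 1],
    [10, -38, 0, 0, 1],
    [10, -38, 0, 0, 1],
    [10.5, -38, 0, 0, 1],
    [11, -38, 0, 0, 1],
    [0, 0, 0, 0, 1],
  ],
)

```text
t: 37.2
eef_pos: [578.5, 2.2, 188.9]
tcp_rot: [-3.141, -0.002, 3.103]
ft_force: [-0.2, -0.0, -2.9]
opening: 0.706
grip_force: 31.1
```

Call:
carry_out(
  motion=[
    [0, 0, 0, 0, 1],
    [0, 0, 0, 0, 1],
    [0, 0, 0, 0, 1],
  ],
)

```text
t: 37.5
eef_pos: [580.1, 6.7, 189.0]
tcp_rot: [3.141, -0.0, 3.107]
ft_force: [-0.3, 0.1, -3.7]
opening: 0.706
grip_force: 31.1
```

```bash
python3 - <<'E'
from h import *
s=env.state();print(s["eef_pos"],s["ft_force"]);go(579.7,5.3,166,178)
E
```

```text
[580.09950073   6.68238384 188.95133699] [-0.25051442  0.11610527 -3.66873277]
turn 0.0  dx 0.4 dy -1.4 dz 23.0
```

Call:
carry_out(
  motion=[
    [0.3, -1.4, 10, 0, 1],
    [0, 0, 10, 0, 1],
    [0, 0, 5, 0, 1],
    [0, 0, 5, 0, 1],
    [0, 0, 4, 0, 1],
    [0, 0, 4, 0, 1],
    [0, 0, 0, 0, 1],
    [0, 0, 0, 0, 1],
  ],
)

```text
t: 38.3
eef_pos: [579.7, 4.4, 151.2]
tcp_rot: [3.141, 0.0, 3.106]
ft_force: [0.8, -0.6, -2.1]
opening: 0.703
grip_force: 31.1
```

Call:
carry_out(
  motion=[
    [0, 0.5, 4, 0, 1],
    [0, 0, 5, 0, 1],
    [0, 0, 5, 0, 1],
    [0, 0, 6, 0, 1],
    [0, 0, 6, 0, 1],
    [0, 0, 6, 0, 1],
    [0, 0, 5, 0, 1],
    [0, 0, 3, 0, 1],
    [0, 0, 0, 0, 1],
    [0, 0, 0, 0, 1],
  ],
)

```text
t: 39.3
eef_pos: [579.7, 4.9, 111.2]
tcp_rot: [3.141, 0.0, 3.106]
ft_force: [-0.4, -0.5, -2.5]
opening: 0.705
grip_force: 31.1
```

Call:
carry_out(
  motion=[
    [0, 0, 3, 0, 1],
    [0, 0, 2, 0, 1],
    [0, 0, 0, 0, 1],
    [0, 0, 0, 0, 1],
    [0, 0, 0, 0, 0.5],
    [0, 0, 0, 0, 0.1],
    [0, 0, 0, 0, 0.1],
    [0, 0, 0, 0, 0.1],
    [0, 0, 0, 0, 0.1],
  ],
)

```text
t: 40.2
eef_pos: [579.7, 4.9, 106.4]
tcp_rot: [3.142, 0.0, 3.106]
ft_force: [-0.1, 0.3, 0.1]
opening: 0.895
grip_force: 0.0
```

Call:
carry_out(
  motion=[
    [0, 0, -20, 0, 0.1],
    [0, 0, -40, 0, 0.1],
    [0, 0, -50, 0, 0],
    [0, 0, -50, 0, 0],
    [0, 0, -40, 0, 0],
    [0, 0, -34, 0, 0],
    [0, 0, 0, 0, 0],
    [0, 0, 0, 0, 0],
    [0, 0, 0, 0, 0],
  ],
)

```text
t: 41.1
eef_pos: [579.2, 4.9, 339.0]
tcp_rot: [3.141, -0.002, 3.106]
ft_force: [0.6, -0.6, -0.1]
opening: 0.998
grip_force: 0.0
```

```bash
python3 - <<'E'
from h import *
s=env.state();c=shot("wrist");print(s["eef_pos"],s["tcp_rot"])
im=c["color"];np.save("w7.npy",im);H,S,V=hsv(im)
blobs(c,(V<115)&(S<60),110,"dark",(200,110,330,230),200,s)
blobs(c,(H<14)&(S>140),20,"orange",(60,0,180,95),50,s)
blobs(c,(S>125)&(V<185)&(H>14)&(H<28),14,"brass",(0,0,80,110),50,s)
b=shot("scene")
save(np.vstack([im[:240],cv2.resize(b["color"][120:280,170:426],None,fx=2,fy=2)]),"lg")
E
```

```text
[579.23013998   4.87626979 338.97087574] [ 3.14136327e+00 -1.81143011e-03  3.10619140e+00]
dark (258.5, 164.0) 2246.5 [580.9   4.1  65.5  66. ]
dark (258.5, 171.5) 385.0 [589.4   4.   27.4  27.6]
orange (120.5, 39.0) 83.0 [ 399.4 -213.9   59.1   91.6]
orange (105.5, 35.5) 105.0 [ 412.2 -189.    38.5   52.8]
brass (24.0, 41.0) 102.5 [ 404.  -321.9   36.5   40.1]
brass (40.0, 42.5) 96.0 [ 398.4 -339.9   57.8   89.4]
```

View pics/lg.png

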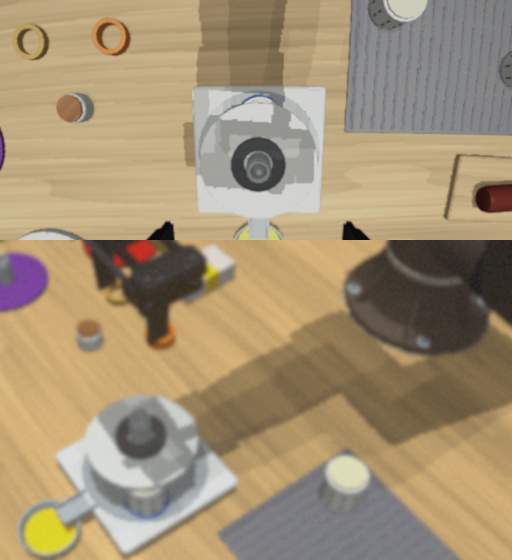

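Large weight is home on the plate (ring centred on the sleeve at (258,164)). The brass ring is at (31,41) and the orange one at (110,37). Next is the brass (smallest) weight.

```bash
python3 - <<'E'
from h import *
go(403,-322,167,178)
E
```

```text
turn -0.0  dx 164.8 dy -332.8 dz 171.8
```

Call:
carry_out(
  motion=[
    [18, -37, 0, 0, 0],
    [18, -37, 0, 0, 0],
    [18, -37, 0, 0, 0],
    [18, -37, 0, 0, 0],
    [18, -37, 0, 0, 0],
    [18, -37, 0, 0, 0],
    [18, -37, 30, 0, 0.2],
    [18, -37, 30, 0, 0.2],
    [19, -37, 30, 0, 0.2],
    [0, 0, 40, 0, 0.2],
    [0, 0, 40, 0, 0.2],
    [0, 0, 0, 0, 0.2],
  ],
)

```text
t: 42.4
eef_pos: [404.2, -318.6, 167.5]
tcp_rot: [3.135, -0.007, 3.105]
ft_force: [0.0, 0.2, -0.4]
opening: 0.8
grip_force: 0.0
```

Call:
carry_out(
  motion=[
    [0, 0, 0, 0, 0.2],
    [0, 0, 0, 0, 0.2],
  ],
)

```text
t: 42.6
eef_pos: [406.9, -320.3, 173.7]
tcp_rot: [-3.14, 0.002, 3.107]
ft_force: [0.6, 1.1, 0.2]
opening: 0.797
grip_force: 0.0
```

```bash
python3 - <<'E'
from h import *
s=env.state();c=shot("wrist");print(s["eef_pos"],s["tcp_rot"])
im=c["color"];np.save("w8.npy",im);H,S,V=hsv(im)
blobs(c,(S>125)&(V<185)&(H>14)&(H<28),14,"brass",(170,90,340,240),60,s)
save(im[60:260,120:400],"br")
E
```

```text
[ 406.89988436 -320.31020159  173.65886101] [-3.14010677e+00  1.68267193e-03  3.10677485e+00]
```

View pics/br.png

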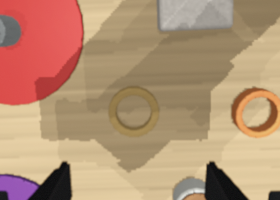

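Crop: the brass ring is at (134,111), i.e. full-frame (254,171), partly in shadow. The orange collar is to its right at (377,172) and the salt cellar is clear below.

```bash
python3 - <<'E'
from h import *
s=env.state();c=shot("wrist");im=cv2.GaussianBlur(c["color"],(3,3),0);H,S,V=hsv(im)
print(S[171,225:285]);print(S[142:200,254]);
for t in (110,120,130):
    blobs(c,(S>t)&(H>14)&(H<28)&(V<150),14,"b%d"%t,(222,138,288,205),100,s)
E
```

```text
[ 88  88  93 104 118 125 124 125 125 125 124 113  99  91  89  88  90  90
  90  90  90  88  88  88  88  88  88  88  88  88  89  89  87  87  87  87
  87  87  87  87  87  87  87  89  90  98 110 121 124 123 123 125 122 115
 100  92  88  87  89  89]
[ 91  90  92 100 112 124 125 124 124 124 125 124 120 106  94  88  90  88
  88  90  88  90  88  89  90  90  88  89  88  88  87  87  86  86  88  88
  89  89  88  88  87  88  87  92 103 116 124 127 125 124 123 122 120 116
 105  93  87  84]
b110 (254.0, 168.5) 1512.0 [ 397.8 -325.8   43.7   46.5]
b110 (254.5, 171.0) 925.0 [ 401.  -325.5   34.2   35.9]
b120 (254.0, 169.0) 420.0 [ 399.1 -325.7   41.1   42.7]
```

```bash
python3 - <<'E'
from h import *
go(401,-325.5,10.5,178)
E
```

```text
turn 0.0  dx 5.6 dy -5.5 dz 163.2
```

Call:
carry_out(
  motion=[
    [5.5, -5.5, 0, 0, 0.2],
    [0, 0, 40, 0, 0.2],
    [0, 0, 40, 0, 0.2],
    [0, 0, 40, 0, 0.2],
    [0, 0, 20, 0, 0.2],
    [0, 0, 14, 0, 0.2],
    [0, 0, 5, 0, 0.2],
    [0, 0, 0, 0, 0.2],
    [0, 0, 0, 0, 0.2],
  ],
)

```text
t: 43.6
eef_pos: [400.7, -325.7, 13.9]
tcp_rot: [-3.141, 0.001, 3.106]
ft_force: [-0.2, -0.1, 0.8]
opening: 0.797
grip_force: 0.0
```

```bash
python3 - <<'E'
from h import *
print(env.state()["eef_pos"]);go(401,-325.5,10,178)
E
```

```text
[ 400.72737997 -325.68490266   13.88231984]
turn -0.0  dx -0.3 dy 0.2 dz 3.9
```

Call:
carry_out(
  motion=[
    [0, 0, 3.5, 0, 0.2],
    [0, 0, 0, 0, 1],
    [0, 0, 0, 0, 1],
    [0, 0, 0, 0, 1],
    [0, 0, 0, 0, 1],
    [0, 0, 0, 0, 1],
    [0, 0, 0, 0, 1],
    [0, 0, 0, 0, 1],
    [0, 0, 0, 0, 1],
    [0, 0, 0, 0, 1],
  ],
)

```text
t: 44.6
eef_pos: [400.5, -325.2, 9.6]
tcp_rot: [3.142, 0.0, 3.106]
ft_force: [-0.5, 1.4, 4.7]
opening: 0.543
grip_force: 30.0
```

```bash
python3 - <<'E'
from h import *
print(env.state()["eef_pos"]);go(579.7,5.0,190,178)
E
```

```text
[ 400.50638724 -325.22945015    9.5751078 ]
turn -0.0  dx -167.6 dy 336.3 dz -180.4
```

Call:
carry_out(
  motion=[
    [0, 0, -20, 0, 1],
    [0, 0, -40, 0, 1],
    [0, 0, -40, 0, 1],
    [0, 0, -40, 0, 1],
    [0, 0, -40, 0, 1],
    [-18.5, 37, 0, 0, 1],
    [-18.5, 37, 0, 0, 1],
    [-18.5, 37, 0, 0, 1],
    [-18.5, 37, 0, 0, 1],
    [-18.5, 37, 0, 0, 1],
    [-18.5, 37, 0, 0, 1],
    [-18.5, 37, 0, 0, 1],
  ],
)

```text
t: 45.8
eef_pos: [539.4, -69.3, 189.1]
tcp_rot: [3.141, -0.001, 3.106]
ft_force: [-0.2, -0.4, -1.5]
opening: 0.542
grip_force: 30.0
```

Call:
carry_out(
  motion=[
    [-18.5, 37, 0, 0, 1],
    [-18.5, 37, 0, 0, 1],
    [0, 0, 0, 0, 1],
    [0, 0, 0, 0, 1],
    [0, 0, 0, 0, 1],
    [0, 0, 0, 0, 1],
  ],
)

```text
t: 46.4
eef_pos: [578.2, 0.7, 189.4]
tcp_rot: [3.142, -0.0, 3.105]
ft_force: [-0.0, -0.5, -1.4]
opening: 0.545
grip_force: 30.0
```

```bash
python3 - <<'E'
from h import *
s=env.state();print(s["eef_pos"],s["ft_force"]);go(579.7,5.0,166,178)
E
```

```text
[578.22210231   0.6652118  189.44317155] [-0.00333229 -0.45118514 -1.42739109]
turn -0.1  dx -1.3 dy 4.4 dz 23.4
```

Call:
carry_out(
  motion=[
    [-1.2, 4.4, 0, 0, 1],
    [0, 0, 10, 0, 1],
    [0, 0, 10, 0, 1],
    [0, 0, 0, 0, 1],
    [0, 0, 5, 0, 1],
    [0, 0, 5, 0, 1],
    [0, 0, 4, 0, 1],
    [0, 0, 4, 0, 1],
    [0, 0, 0, 0, 1],
    [0, 0, 0, 0, 1],
  ],
)

```text
t: 47.4
eef_pos: [580.0, 6.0, 151.5]
tcp_rot: [3.142, 0.0, 3.106]
ft_force: [0.4, 0.4, -0.8]
opening: 0.545
grip_force: 30.0
```

Call:
carry_out(
  motion=[
    [0, -0.7, 5, 0, 1],
    [0, 0, 5, 0, 1],
    [0, 0, 5, 0, 1],
    [0, 0, 5, 0, 1],
    [0, 0, 5, 0, 1],
    [0, 0, 3, 0, 1],
    [0, 0, 0, 0, 1],
    [0, 0, 0, 0, 1],
  ],
)

```text
t: 48.2
eef_pos: [580.0, 5.3, 123.5]
tcp_rot: [3.142, 0.0, 3.106]
ft_force: [1.0, -0.1, -1.8]
opening: 0.543
grip_force: 30.0
```

Call:
carry_out(
  motion=[
    [0, 0, 2, 0, 1],
    [0, 0, 1, 0, 1],
    [0, 0, 0, 0, 1],
    [0, 0, 0, 0, 1],
    [0, 0, 0, 0, 0.6],
    [0, 0, 0, 0, 0.2],
    [0, 0, 0, 0, 0.2],
    [0, 0, 0, 0, 0.2],
    [0, 0, 0, 0, 0.2],
  ],
)

```text
t: 49.1
eef_pos: [580.0, 5.3, 120.6]
tcp_rot: [3.142, 0.0, 3.106]
ft_force: [0.4, -0.6, -0.1]
opening: 0.785
grip_force: 0.0
```

Call:
carry_out(
  motion=[
    [0, 0, -20, 0, 0.2],
    [0, 0, -40, 0, 0.2],
    [0, 0, -50, 0, 0],
    [0, 0, -50, 0, 0],
    [0, 0, -40, 0, 0],
    [0, 0, -20, 0, 0],
    [0, 0, 0, 0, 0],
    [0, 0, 0, 0, 0],
    [0, 0, 0, 0, 0],
  ],
)

```text
t: 50.0
eef_pos: [579.6, 5.3, 339.0]
tcp_rot: [3.141, -0.002, 3.106]
ft_force: [-0.2, -0.4, -0.7]
opening: 1.0
grip_force: 0.0
```

```bash
python3 - <<'E'
from h import *
s=env.state();c=shot("wrist");print(s["eef_pos"],s["tcp_rot"])
im=c["color"];np.save("w9.npy",im);H,S,V=hsv(im)
blobs(c,(V<115)&(S<60),110,"dark",(200,110,330,230),200,s)
blobs(c,(S>85)&(V<200)&(H>14)&(H<30),124,"brass",(210,120,310,215),60,s)
blobs(c,(H<15)&(S>130),20,"orange",(60,0,180,95),50,s)
save(np.vstack([im[:230]]),"sm")
E
```

```text
[579.58012281   5.32682468 339.04737672] [ 3.14131985e+00 -2.23339722e-03  3.10623004e+00]
dark (258.0, 171.5) 207.0 [589.    4.   19.6  20.8]
dark (258.0, 164.0) 2246.5 [580.9   4.2  65.3  66.3]
dark (258.5, 167.5) 1638.5 [584.6   4.5  55.5  57.3]
brass (258.0, 167.0) 1458.5 [581.4   4.5  50.6  52. ]
brass (258.0, 168.0) 746.0 [581.7   4.4  36.2  37.4]
orange (118.0, 38.5) 108.0 [ 405.9 -201.2   49.5   63.7]
orange (106.5, 36.5) 134.5 [ 410.  -193.4   36.6   44.1]
```

View pics/sm.png

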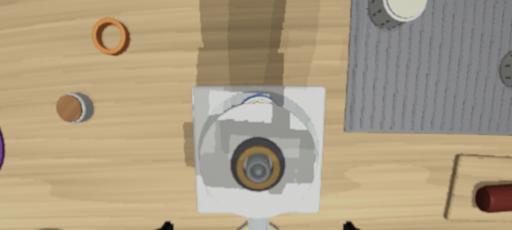

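Brass weight is home on the large one (rings concentric at (258,166)). The collar is still at (110,37). No bright steel ring appears in any view, so the medium weight is absent and the collar goes next.

```bash
python3 - <<'E'
from h import *
go(408,-197,173,178)
E
```

```text
turn -0.0  dx 164.5 dy -208.2 dz 166.1
```

Call:
carry_out(
  motion=[
    [27, -34, 0, 0, 0],
    [27, -34, 0, 0, 0],
    [27, -34, 0, 0, 0],
    [27, -34, 0, 0, 0],
    [28, -36, 20, 0, 0.2],
    [28.5, -36, 35, 0, 0.2],
    [0, 0, 40, 0, 0.2],
    [0, 0, 40, 0, 0.2],
    [0, 0, 31, 0, 0.2],
    [0, 0, 0, 0, 0.2],
    [0, 0, 0, 0, 0.2],
    [0, 0, 0, 0, 0.2],
  ],
)

```text
t: 51.25
eef_pos: [412.8, -192.3, 180.4]
tcp_rot: [-3.141, 0.002, 3.107]
ft_force: [-0.2, 0.5, 0.4]
opening: 0.797
grip_force: 0.0
```

```bash
python3 - <<'E'
from h import *
s=env.state();c=shot("wrist");print(s["eef_pos"],s["tcp_rot"])
im=c["color"];np.save("w10.npy",im);H,S,V=hsv(cv2.GaussianBlur(im,(3,3),0))
for t in(130,150):
  blobs(c,(S>t)&(H<18),20,"orange",(170,90,340,240),60,s)
E
```

```text
[ 412.81641017 -192.32685911  180.4385393 ] [-3.14073169e+00  1.58318518e-03  3.10651975e+00]
orange (252.5, 170.0) 1845.0 [ 406.  -198.7   48.5   50.6]
orange (253.0, 169.0) 827.5 [ 404.8 -198.5   31.8   34.6]
orange (252.5, 169.5) 1743.0 [ 405.9 -198.7   46.9   49.3]
orange (252.5, 169.0) 893.5 [ 404.8 -198.5   33.2   35.7]
```

```bash
python3 - <<'E'
from h import *
go(405.5,-198.6,12,178)
E
```

```text
turn -0.0  dx 7.1 dy -6.5 dz 168.5
```

Call:
carry_out(
  motion=[
    [7, -6.5, 0, 0, 0.2],
    [0, 0, 40, 0, 0.2],
    [0, 0, 40, 0, 0.2],
    [0, 0, 40, 0, 0.2],
    [0, 0, 25, 0, 0.2],
    [0, 0, 14, 0, 0.2],
    [0, 0, 5, 0, 0.2],
    [0, 0, 0, 0, 0.2],
    [0, 0, 0, 0, 0.2],
  ],
)

```text
t: 52.2
eef_pos: [405.3, -198.7, 16.1]
tcp_rot: [-3.141, 0.001, 3.106]
ft_force: [0.2, -0.9, -0.2]
opening: 0.807
grip_force: 0.0
```

```bash
python3 - <<'E'
from h import *
print(env.state()["eef_pos"]);go(405.5,-198.6,12,178)
E
```

```text
[ 405.28904446 -198.69652777   16.08813484]
turn -0.0  dx -0.2 dy 0.1 dz 4.1
```

Call:
carry_out(
  motion=[
    [0, 0, 3.5, 0, 0.2],
    [0, 0, 0, 0, 1],
    [0, 0, 0, 0, 1],
    [0, 0, 0, 0, 1],
    [0, 0, 0, 0, 1],
    [0, 0, 0, 0, 1],
    [0, 0, 0, 0, 1],
    [0, 0, 0, 0, 1],
    [0, 0, 0, 0, 1],
    [0, 0, 0, 0, 1],
  ],
)

```text
t: 53.2
eef_pos: [405.1, -198.3, 11.8]
tcp_rot: [-3.142, 0.0, 3.106]
ft_force: [0.3, 0.7, 5.5]
opening: 0.525
grip_force: 30.0
```

```bash
python3 - <<'E'
from h import *
print(env.state()["eef_pos"]);go(579.6,5.2,190,178)
E
```

```text
[ 405.06572182 -198.33426017   11.78241945]
turn -0.0  dx -167.3 dy 209.5 dz -178.2
```

Call:
carry_out(
  motion=[
    [0, 0, -20, 0, 1],
    [0, 0, -40, 0, 1],
    [0, 0, -40, 0, 1],
    [0, 0, -40, 0, 1],
    [0, 0, -40, 0, 1],
    [-28, 35, 0, 0, 1],
    [-28, 35, 0, 0, 1],
    [-28, 35, 0, 0, 1],
    [-28, 35, 0, 0, 1],
    [-28, 35, 0, 0, 1],
    [-27, 34.5, 0, 0, 1],
    [0, 0, 0, 0, 1],
  ],
)

```text
t: 54.4
eef_pos: [581.4, 8.6, 191.0]
tcp_rot: [3.141, 0.0, 3.11]
ft_force: [-0.7, -0.8, 0.0]
opening: 0.521
grip_force: 30.0
```

Call:
carry_out(
  motion=[
    [0, 0, 0, 0, 1],
    [0, 0, 0, 0, 1],
    [0, 0, 0, 0, 1],
  ],
)

```text
t: 54.7
eef_pos: [578.7, 4.2, 191.7]
tcp_rot: [3.142, -0.0, 3.105]
ft_force: [-0.2, 0.4, 0.3]
opening: 0.527
grip_force: 30.0
```

```bash
python3 - <<'E'
from h import *
s=env.state();print(s["eef_pos"],s["ft_force"]);go(579.6,5.2,166,178)
E
```

```text
[578.71313153   4.23042447 191.73408171] [-0.15347696  0.41942187  0.31006615]
turn -0.1  dx -0.9 dy 1.0 dz 25.7
```

Collar bottom is now about 180. Its home is bottom = 124, which puts the TCP at about 135.8.

Call:
carry_out(
  motion=[
    [-0.9, 0.8, 0, 0, 1],
    [0, 0, 10, 0, 1],
    [0, 0, 10, 0, 1],
    [0, 0, 0, 0, 1],
    [0, 0, 5, 0, 1],
    [0, 0, 5, 0, 1],
    [0, 0, 4, 0, 1],
    [0, 0, 4, 0, 1],
    [0, 0, 0, 0, 1],
    [0, 0, 0, 0, 1],
  ],
)

```text
t: 55.7
eef_pos: [580.3, 5.9, 153.7]
tcp_rot: [3.142, 0.0, 3.106]
ft_force: [0.5, -0.2, -1.2]
opening: 0.527
grip_force: 30.0
```

Call:
carry_out(
  motion=[
    [0, -0.5, 5, 0, 1],
    [0, 0, 5, 0, 1],
    [0, 0, 4, 0, 1],
    [0, 0, 2, 0, 1],
    [0, 0, 0, 0, 1],
    [0, 0, 0, 0, 1],
  ],
)

```text
t: 56.3
eef_pos: [580.2, 5.4, 137.7]
tcp_rot: [3.142, 0.0, 3.106]
ft_force: [0.4, -0.4, 0.3]
opening: 0.522
grip_force: 30.0
```

Call:
carry_out(
  motion=[
    [0, 0, 1.2, 0, 1],
    [0, 0, 0.5, 0, 1],
    [0, 0, 0, 0, 1],
    [0, 0, 0, 0, 1],
    [0, 0, 0, 0, 0.6],
    [0, 0, 0, 0, 0.2],
    [0, 0, 0, 0, 0.2],
    [0, 0, 0, 0, 0.2],
    [0, 0, 0, 0, 0.2],
  ],
)

```text
t: 57.2
eef_pos: [580.2, 5.4, 136.0]
tcp_rot: [3.141, 0.0, 3.106]
ft_force: [0.5, 0.7, -0.7]
opening: 0.782
grip_force: 0.0
```

Call:
carry_out(
  motion=[
    [0, 0, -20, 0, 0.2],
    [0, 0, -40, 0, 0.2],
    [0, 0, -50, 0, 0],
    [0, 0, -50, 0, 0],
    [0, 0, -40, 0, 0],
    [0, 0, 0, 0, 0],
    [0, 0, 0, 0, 0],
    [0, 0, 0, 0, 0],
  ],
)

```text
t: 58.0
eef_pos: [579.7, 5.4, 334.5]
tcp_rot: [3.141, -0.002, 3.106]
ft_force: [0.1, 0.7, 0.1]
opening: 0.997
grip_force: 0.0
```

```bash
python3 - <<'E'
from h import *
s=env.state();c=shot("wrist");print(s["eef_pos"],s["tcp_rot"])
im=c["color"];H,S,V=hsv(cv2.GaussianBlur(im,(3,3),0))
blobs(c,(S>130)&(H<18),144,"orange",(200,90,320,230),60,s)
b=shot("scene")
save(np.vstack([im[:240],cv2.resize(b["color"][195:275,190:318],None,fx=4,fy=4,interpolation=cv2.INTER_CUBIC)]),"fin")
E
```

```text
[579.70110674   5.44046053 334.52531286] [ 3.14133639e+00 -2.29620939e-03  3.10616420e+00]
orange (257.5, 171.5) 1519.5 [581.    3.8  48.9  49.6]
orange (258.0, 171.5) 683.0 [580.4   4.   31.8  34.3]
```

View pics/fin.png

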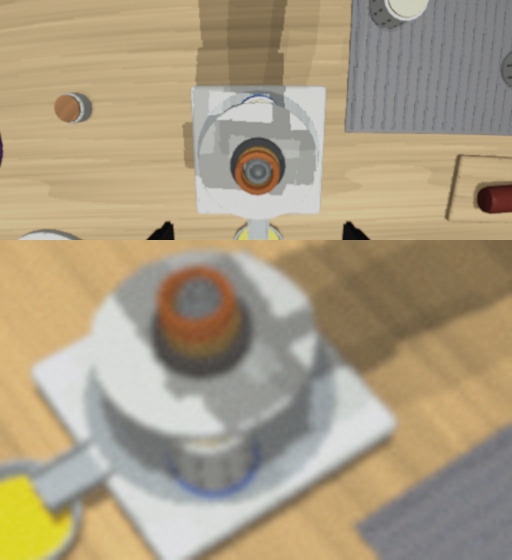

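Final view: the collar is at (258,171), concentric on the brass ring, large weight and plate. The stack is level with the moulds beneath it, so I'm handing in.

```bash
python3 -c "
from cell import env
print(env.job_done())"
```

```text
the job is handed in; nothing more can be done
None
```

I loaded the press and handed the job in at about 58 s: three moulds on the blue circles, then the plate, large weight, small weight and collar all looked seated in the last view; I saw no medium weight, and no verdict was returned.

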